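Refit the guide bar of a paper trimmer

ROBOT

A 6-joint arm with a two-finger parallel gripper is mounted at the origin on the work surface. World frame = base frame: x ahead of the robot, y to its left, z up, the work surface at z = 0. Lengths are in m, angles in rad, forces in N, time in s.
With the tool pointing down it reaches from about 0.275 to 0.75 m from the base axis. Payload 10.2 kg.
Tool frame: the origin (TCP) lies midway between the tips of the shut fingers; the grasp point (between the pads) lies 19 mm behind it (env.hold_point_z is the distance from the TCP to the grasp point, in m); x points along the fingers, z is the direction in which the jaws open and shut, and the axes are right-handed (so a half turn about x gives the same grasp; the last joint's range is limited). The gripper opens to 85 mm and grips with 20 to 120 N. Pads are 22 mm wide; open, the fingers measure 114 mm over their backs; the gripper's body (76 mm by 85 mm) begins 54 mm behind the grasp point. The pads swing forward as they close: fully open they stand 13 mm farther back than shut.
Start: joints at [-1.337, 0.313, 1.498, -0, 1.331, -0.223], TCP at [0.232, -0.471, 0.199] pointing down, gripper open.
Joint ranges: [-2.94, 2.94], [-0.97, 2.17], [0.19, 2.56], [-1.23, 4.37], [0.02, 3.11], [-2.88, 2.88]. Speed limits (rad/s): [2.39, 2.39, 3.01, 3.14, 3.14, 3.14].

INTERFACE

Orientations are given as a unit quaternion [x, y, z, w].
In Python, from bench import env, kinematics, monitor, eyes, job gives the robot as it stands. The module is installed in compiled form; this text tells all that it offers. Calls block until the motion is done:
- env.reach(position, orientation): joint-space move of the TCP to a pose.
- env.movel(position, velocity=0.15, frame=None, guard=None): straight line of the TCP; frame=None keeps the orientation; velocity is the mean speed in m/s. With guard (N) it stops when the force on the tool has changed by that much, and returns True; else False.
- env.set_joints(angles): joint-space move.
- env.release() and env.close_gripper(effort=None): open the fingers fully, or close them until they stop; effort is the grip in N (None keeps the last).
- env.hold(seconds).
- kinematics.ik(position, orientation): joint angles nearest the present ones, or None.
- monitor.sense(): the state.
- eyes.grab_frame(name): name is "side" or "top" or "wrist"; returns a dict with "frame" (384x512x3 uint8, red, green, blue), "mtx" (3x3 intrinsics, pixels), "view" (4x4, takes a point from world to camera coordinates). Camera axes: x right, y down, z forward; pixel columns grow to the right and rows downward; lengths in m; the calibration is good to about 2 mm. A picture is of the moment at which its call begins. There is no depth.
A pose or a line that the arm cannot do raises env.MotionError and nothing moves.
- job.hand_in(): hands the job in, once; it reports no verdict.
The state is a dict: "clock": time; "joints": joint angles; "qvel": joint speeds; "joint_efforts": joint torques, N m; "position": TCP position; "ee_rot": TCP orientation; "contact_force": force on the tool from outside, world axes, zero at the start; "ft_torque": the same for the moment, N m; "finger_gap": opening from 0.0 (shut) to 1.0 (fully open).
Only numpy, scipy, OpenCV 4.12 (cv2) and the standard library are available. Lean on these libraries where they do the work, as an engineer would, in place of code of your own. Each camera call takes 0.05 s, during which the arm holds its last target.

TASK

Put the small rotary paper trimmer on the desk back together: stand the cutter head upright in the cutting channel between the two end brackets, its round blade on the far side from the robot, and let go of it; then take the guide bar from the pen tray and ease it through the open right-hand bracket, through the head and into the closed left-hand bracket until its knob is fully home against the right-hand bracket. The brackets do not sit quite true, so feel the bar in gently and never force it, and leave the other things on the desk where they are.

Things in the scene. Friction and masses are not known exactly. Their poses are not given: they have to be found in the camera images.
- trimmer: rotary paper trimmer, fixed. Origin on the desk under the middle of the guide bar's line; y runs along that line from right-hand to left-hand bracket, z up, x away from the robot. Aluminium board x -105 to +45, y -104 to +104 mm, top 18 mm high. Black end brackets 40 mm wide (x), 82 mm high: right-hand one y -103 to -85, left-hand one y +83 to +101; no allowed push moves them.
- channel (a point): middle of the floor of the cutting channel, on the trimmer's x = y = 0, 22 mm above the desk. The channel runs along the trimmer's y, 36 mm wide and 170 long, between two strips that stand 5 mm above its floor.
- mouth_r (a point): nominal centre of the mouth of the right-hand bracket's bore: trimmer x 0, y -103, 62 mm above the desk. Bore 12 mm, open through, along y; its mouth flat in the bracket's face, no lead-in. The bracket is clamped in a crosswise slot: the real bore lies up to 5 mm to the +x or -x side of this point, an amount that no reading tells.
- mouth_l (a point): nominal centre of the mouth (towards the right-hand bracket) of the left-hand bracket's bore: trimmer x 0, y +83, 62 mm above the desk. A bore as on the right, but closed behind, 18 mm deep from the mouth. It too lies up to 5 mm to the +x or -x side of this point, by its own amount.
- head: cutter head, 0.22 kg +-30%. Origin at the centre of its foot's underside, z up, y along its bore, x to its blade side. Black foot 28 mm wide (x), 60 long (y), 24 high; grey housing above, 40 wide (x), 60 long, 24 to 62 mm high, with a pad up to 65: grip it across x. Bore of 14 mm along y, 40 mm above the underside, brass lips 2 mm out at both ends, flared to 17 mm.
- head_blade (a point): centre of the round steel blade (28 mm across) on the head's +x side, 15 mm from the head's middle and 20 mm above its underside
- bar: guide bar, 0.14 kg +-30%: steel rod 10 mm thick, 201 mm long, with a black eight-sided knob 26 mm across flats, 38 mm long, two flats upright (normals along x). Origin on the axis at the knob's shoulder, y to the tip, bevelled over its last 1 mm to 8 mm. Lies level in the tray's notches, axis 27 mm above the desk. Home: origin at trimmer y -103 mm, tip 15 mm inside the left-hand bore.
- bar_tip (a point): tip of the guide bar, on its axis, 201 mm from the shoulder; when the bar is held by its knob alone it settles and sags in the fingers, so that the tip comes 1 to 3 mm too low. Contact of 30 N between the bar and trimmer or head counts as forcing it; a light push of 5 N is plenty.
- bar_knob (a point): middle of the bar's knob, on its axis, 19 mm behind the shoulder: where to grip it, across the bar's x
- tray: wooden pen tray, fixed, 90 x 128 x 30 mm, origin at the centre of its underside; the bar lies along the tray's y across its two notched end walls, the knob beyond the -y wall with its shoulder 26 mm clear of that wall
- stapler: black stapler, 36 x 125 x 47 mm, not part of the job
- tape: heavy tape dispenser, 60 x 150 x 87 mm, not part of the job
- screwdriver: black-handled screwdriver, 170 mm long, lying on the desk, not part of the job
- blade_case: flat clear case of a spare blade, 60 x 42 x 12 mm, not part of the job
- calculator: grey calculator, 150 x 82 x 14 mm, not part of the job
Mind the look-alikes: they are no part of the job. Of the things that look like the head, the larger one is meant.

How it is judged:
By the outcome, as a careful person would: the job done as asked, in the order asked, and still so for the second after the job is handed in, with the robot touching nothing.
It also fails if it takes over 72 s, if anything falls off the work surface, if the arm or the gripper's body presses on something with over 40 N, if the wrist force passes 120 N, or if a joint passes its speed limit or range.

## Working session

There is one attempt and no reset: what is moved stays moved. The work goes in short steps, each a Python script; the robot and the scene stay as the last script left them, time stands still between calls to the robot, and variables do not carry over. Pictures are saved under pics/ and viewed, and the job is handed in when it is done.

```bash
mkdir -p pics; cat > h.py <<'E'
from bench import env, kinematics, monitor, eyes, job
import numpy as np, cv2, json
def snap(cam,name):
    f=eyes.grab_frame(cam); cv2.imwrite(f'pics/{name}.png',cv2.cvtColor(f['frame'],cv2.COLOR_RGB2BGR))
    np.savez(f'pics/{name}.npz',mtx=f['mtx'],view=f['view']); return f
def crop(name,u0,v0,u1,v1,out):
    im=cv2.imread(f'pics/{name}.png')[v0:v1,u0:u1]; s=min(800/im.shape[1],600/im.shape[0])
    cv2.imwrite(f'pics/{out}.png',cv2.resize(im,None,fx=s,fy=s,interpolation=cv2.INTER_CUBIC)); print(out,'scale',s)
def ray(name,u,v):
    d=np.load(f'pics/{name}.npz'); V=d['view']; R=V[:3,:3]; t=V[:3,3]
    return -R.T@t, R.T@np.linalg.inv(d['mtx'])@np.array([u,v,1.])
def atz(name,u,v,z):
    c,r=ray(name,u,v); return c+r*(z-c[2])/r[2]
def proj(name,p):
    d=np.load(f'pics/{name}.npz'); q=d['view']@np.append(p,1); q=d['mtx']@q[:3]; return q[:2]/q[2]
def tri(a,b):
    A=[];B=[]
    for n,u,v in (a,b):
        c,r=ray(n,u,v); r/=np.linalg.norm(r); P=np.eye(3)-np.outer(r,r); A.append(P);B.append(P@c)
    return np.linalg.lstsq(np.vstack(A),np.hstack(B),rcond=None)[0]
E
python3 - <<'E'
from h import *
for c in('side','top','wrist'):
    f=snap(c,c+'0'); V=f['view']; print(c,f['mtx'].round(1).tolist(),(-V[:3,:3].T@V[:3,3]).round(3), V[2,:3].round(2))
s=monitor.sense(); print(s)
for c in('side','top','wrist'): crop(c+'0',0,0,512,384,c+'0b')
E
```

```text
side [[359.3, 0.0, 255.3], [0.0, 359.3, 197.4], [0.0, 0.0, 1.0]] [ 0.4   -0.606  0.668] [ 0.12  0.68 -0.72]
top [[425.3, 0.0, 251.5], [0.0, 425.3, 192.9], [0.0, 0.0, 1.0]] [ 0.437 -0.019  1.04 ] [ 0.06 -0.02 -1.  ]
wrist [[333.0, 0.0, 260.5], [0.0, 333.0, 195.4], [0.0, 0.0, 1.0]] [ 0.296 -0.439  0.373] [-0.26 -0.12 -0.96]
{'clock': 0.15, 'joints': array([-1.33745080e+00,  3.13307138e-01,  1.49822326e+00,  5.10691549e-06,
        1.33100041e+00, -2.23422437e-01]), 'qvel': array([ 0.0001632 , -0.00107063, -0.00327252,  0.00091996,  0.0022163 ,
       -0.0001536 ]), 'joint_efforts': array([ 1.64747955e-03, -4.12369573e+01, -2.59796673e+01, -1.97722452e-04,
        3.19670027e-03, -1.35874527e-05]), 'position': array([ 0.23148122, -0.47097919,  0.19848869]), 'ee_rot': array([ 0.37404983,  0.60045282, -0.37358059,  0.59998389]), 'contact_force': array([-0.10132027, -0.65214114,  0.13224218]), 'ft_torque': array([-0.00778243,  0.0251691 , -0.02948649]), 'finger_gap': 1.0008407954169791}
side0b scale 1.5625
top0b scale 1.5625
wrist0b scale 1.5625
```

View pics/side0b.png

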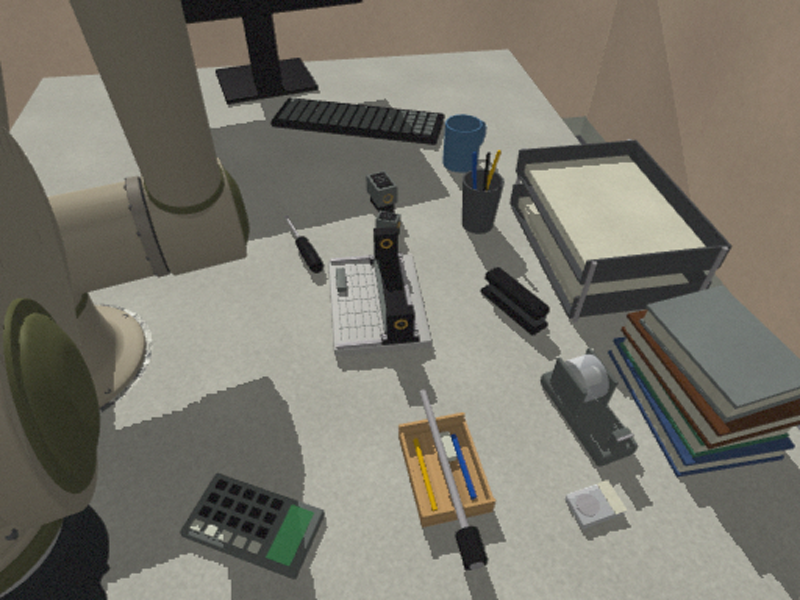

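View pics/top0b.png

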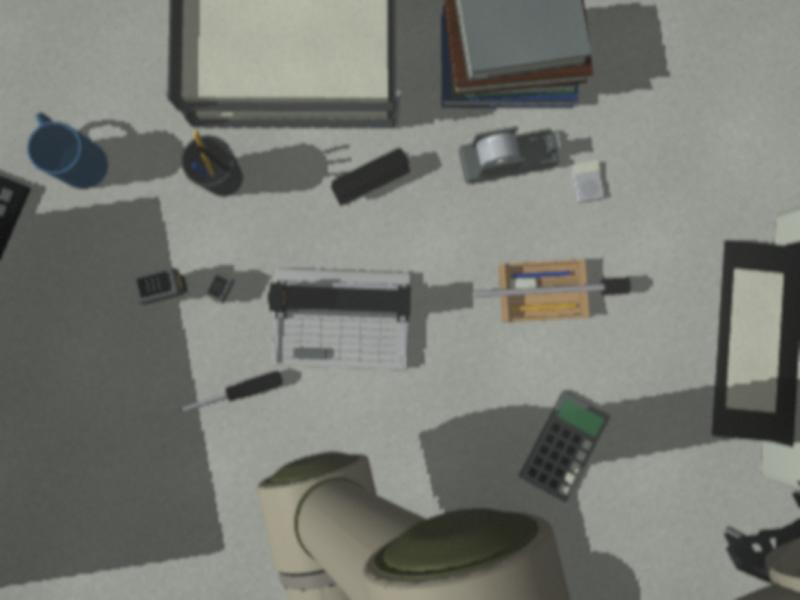

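View pics/wrist0b.png

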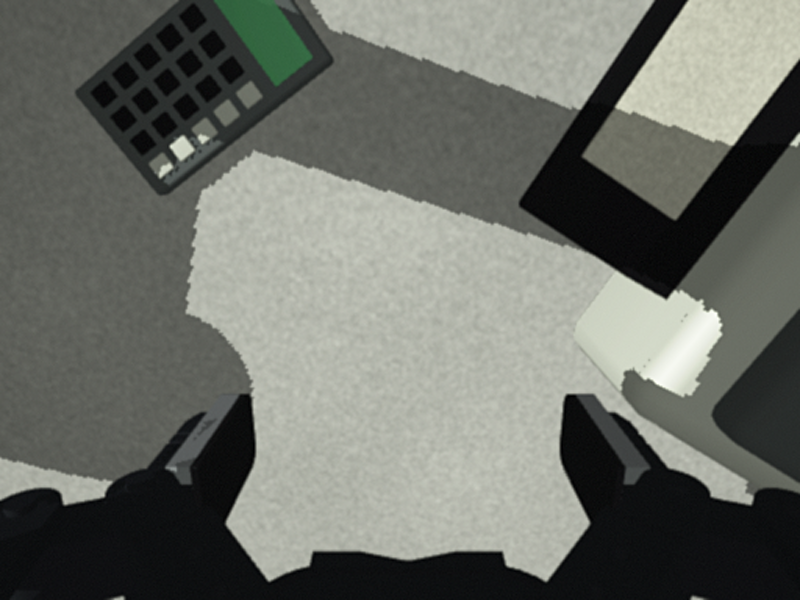

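```bash
python3 - <<'E'
from h import *
crop('top0',80,160,170,205,'c1'); crop('top0',165,160,275,245,'c2'); crop('side0',205,100,285,160,'c3'); crop('side0',200,130,290,230,'c4'); crop('top0',295,155,420,215,'c5')
E
```

```text
c1 scale 8.88888888888889
c2 scale 7.0588235294117645
c3 scale 10.0
c4 scale 6.0
c5 scale 6.4
```

View pics/c1.png

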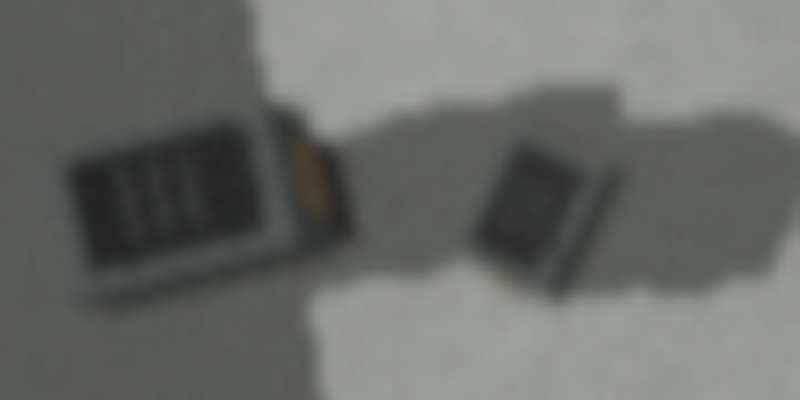

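View pics/c2.png

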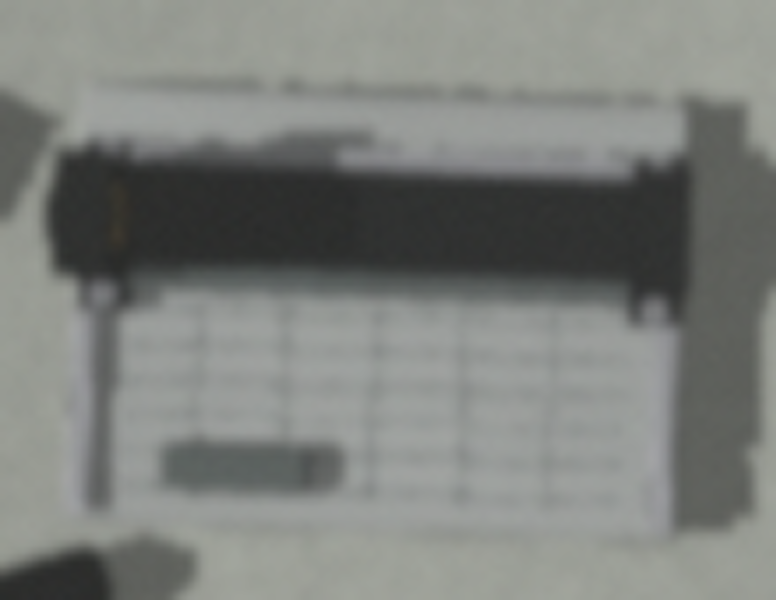

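View pics/c3.png

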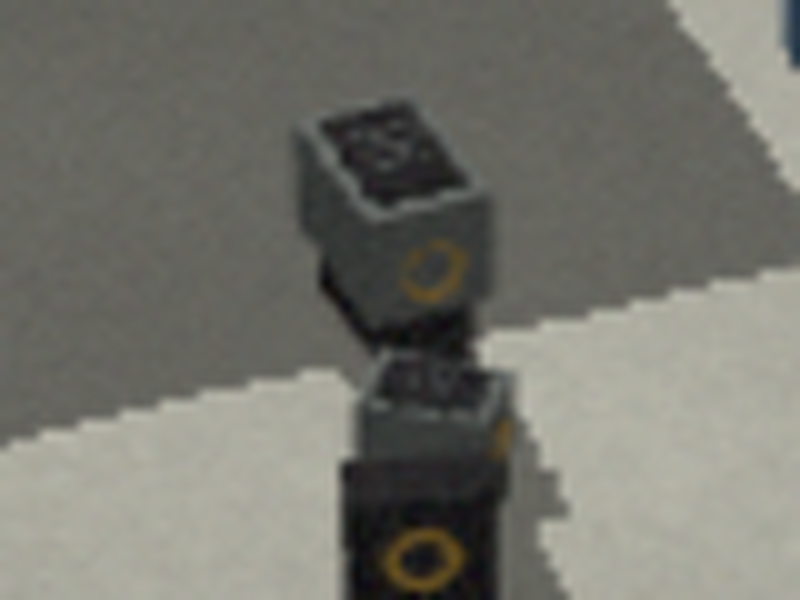

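View pics/c4.png

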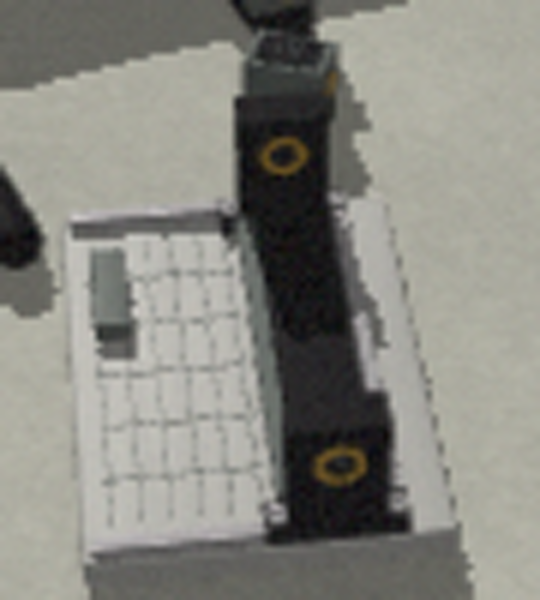

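View pics/c5.png

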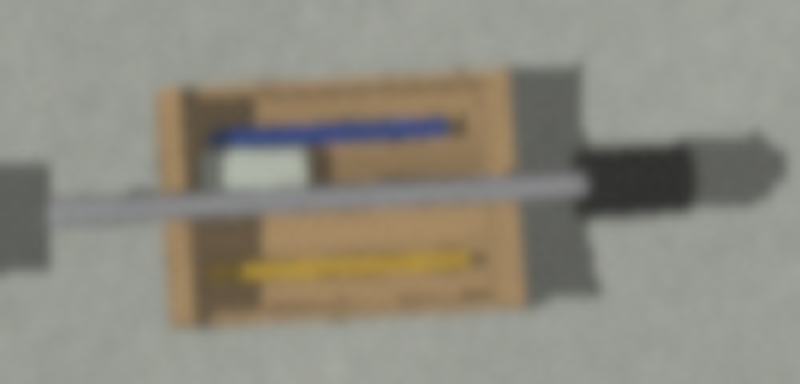

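```bash
python3 - <<'E'
from h import *
P=lambda n,o,s,pts,z:[atz(n,o[0]+u/s,o[1]+v/s,z)[:2].round(4).tolist() for u,v in pts]
h=P('top0',(80,160),8.889,[(68,160),(245,122),(265,238),(90,268)],.065);print('head',h,np.mean(h,0))
print('board',P('top0',(165,160),7.0588,[(85,85),(685,98),(672,533),(75,510)],.018))
print('ringR',P('side0',(200,130),6,[(340,466)],.062),'ringL',P('side0',(200,130),6,[(284,156)],.062), 'bracket R face top corners', P('side0',(200,130),6,[(287,430),(390,430)],.082), 'L', P('side0',(200,130),6,[(238,122),(328,122)],.082))
print('bar top',P('top0',(295,155),6.4,[(52,211),(583,183),(692,178)],.030))
# side: bar tip (425,392)/1.5625, knob end
print('bar side',P('side0',(0,0),1.5625,[(424,394),(461,530)],.027))
print('head ring',P('side0',(205,100),10,[(435,270)],.040))
E
```

```text
head [[0.5346, 0.3378], [0.5444, 0.2927], [0.5144, 0.287], [0.5068, 0.3316]] [0.52505  0.312275]
board [[0.5535, 0.1415], [0.5489, -0.0633], [0.4007, -0.0582], [0.4091, 0.1437]]
ringR [[0.5002, -0.0622]] ringL [[0.5073, 0.1235]] bracket R face top corners [[0.4805, -0.0591], [0.5185, -0.0652]] L [[0.4876, 0.1253], [0.526, 0.1191]]
bar top [[0.5137, -0.1608], [0.524, -0.3603], [0.5258, -0.4014]]
bar side [[0.5152, -0.1642], [0.5197, -0.3571]]
head ring [[0.5353, 0.2838]]
```

```bash
cat >> h.py <<'E'
from scipy.spatial.transform import Rotation as Ro
def quat(yaw,pitchR=None):
    "tool down, jaw axis z at world yaw"
    d=np.array([np.cos(yaw),np.sin(yaw),0]); x=np.array([0,0,-1.]); y=np.cross(d,x)
    return Ro.from_matrix(np.column_stack([x,y,d])).as_quat()
def st():
    s=monitor.sense(); print('t %.2f'%s['clock'],'p',s['position'].round(4),'F',s['contact_force'].round(2),'M',s['ft_torque'].round(3),'gap',round(s['finger_gap'],3)); return s
E
python3 - <<'E'
from h import *
s=st(); R=Ro.from_quat(s['ee_rot']).as_matrix(); print(R.round(3))
d=np.load('pics/wrist0.npz');V=d['view'];c=-V[:3,:3].T@V[:3,3]
print('cam in tool',R.T@(c-s['position']), 'camera axes in tool\n',(R.T@V[:3,:3].T).round(3))
for yaw in (0.2,0.2+np.pi,np.pi/2+.2,-np.pi/2+.2):
  q=kinematics.ik([.55,.31,.16],quat(yaw)); print(yaw,q)
E
```

```text
t 0.15 p [ 0.2315 -0.471   0.1985] F [-0.1  -0.65  0.13] M [-0.008  0.025 -0.029] gap 1.001
[[-0.     0.897  0.441]
 [ 0.001  0.441 -0.897]
 [-1.     0.    -0.001]]
cam in tool [-1.74138016e-01  7.19393302e-02  3.88457440e-06] camera axes in tool
 [[-0.    -0.285  0.958]
 [-0.001 -0.958 -0.285]
 [ 1.    -0.001  0.   ]]
0.2 [ 3.27985147e-01  5.78396822e-01  1.20266901e+00 -4.44089210e-16
  1.36052683e+00  1.27985147e-01]
3.3415926535897933 None
1.7707963267948965 [ 3.27985147e-01  5.78396822e-01  1.20266901e+00 -4.44089210e-16
  1.36052683e+00 -1.44281118e+00]
-1.3707963267948966 [ 3.27985147e-01  5.78396822e-01  1.20266901e+00 -4.44089210e-16
  1.36052683e+00  1.69878147e+00]
```

```bash
python3 - <<'E'
from h import *
env.reach([.60,.30,.17],quat(-np.pi/2)); st()
f=snap('wrist','w1'); crop('w1',0,0,512,384,'w1b')
E
```

```text
t 3.15 p [0.6003 0.2993 0.1701] F [-0.83  0.22  0.66] M [0.002 0.072 0.038] gap 1.001
w1b scale 1.5625
```

View pics/w1b.png

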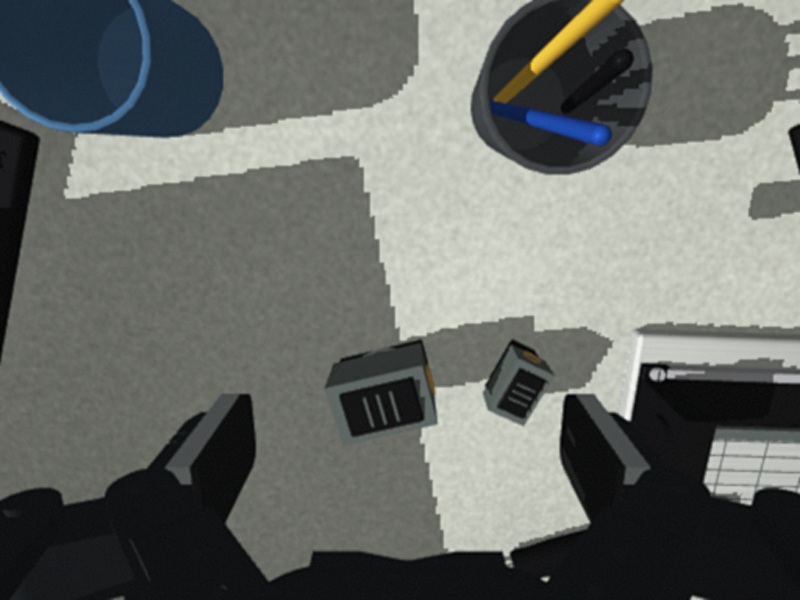

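```bash
python3 - <<'E'
from h import *
crop('w1',200,210,360,290,'w1c')
E
```

```text
w1c scale 5.0
```

View pics/w1c.png

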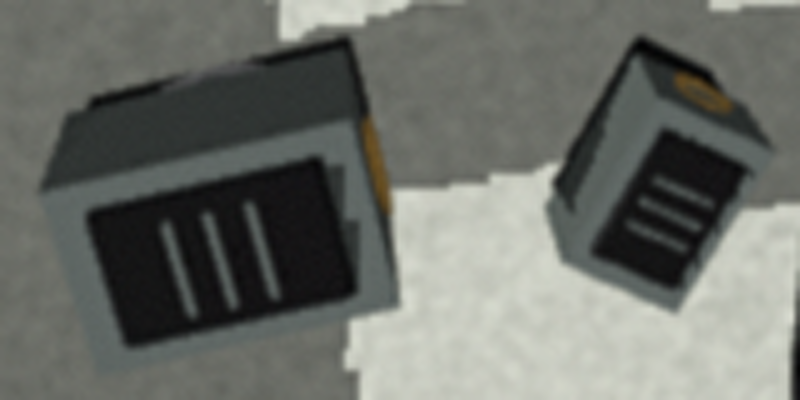

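```bash
python3 - <<'E'
from h import *
P=lambda n,o,s,pts,z:np.array([atz(n,o[0]+u/s,o[1]+v/s,z)[:2] for u,v in pts])
for pts,z in (([(40,190),(357,120),(400,303),(95,370)],.062),([(88,210),(322,158),(358,293),(125,348)],.065)):
    a=P('w1',(200,210),5,pts,z); y=(a[0]-a[1]+a[3]-a[2])/2; x=(a[0]+a[1]-a[2]-a[3])/2
    print(a.round(4).tolist(),a.mean(0),'len',np.hypot(*y),np.hypot(*x),'yaw',np.arctan2(-y[0],y[1]),np.arctan2(x[1],x[0]))
E
```

```text
[[0.5376, 0.3477], [0.5515, 0.289], [0.514, 0.2806], [0.4998, 0.3389]] [0.52574909 0.31403184] len 0.06020429552312071 0.038649169955160816 yaw 0.2358024724433461 0.22451929808786628
[[0.535, 0.3385], [0.5453, 0.2954], [0.5178, 0.2886], [0.5063, 0.3326]] [0.52612646 0.31380202] len 0.044895574129280205 0.028810432770519517 yaw 0.24549725144689127 0.22157760519342445
```

The larger candidate (w1b pixel ~385,390; 60×39 mm measured, matching the description) is the head, and the small one at (518,382) is the decoy. A crescent of steel blade shows on its far (+x) side, so I grasp at yaw 0.23.

```bash
python3 - <<'E'
from h import *
q=quat(.232)
env.reach([.526,.314,.12],q); st()
env.movel([.526,.314,.026],velocity=.12,guard=8); st()
env.close_gripper(50); st()
env.movel([.526,.314,.15],velocity=.2); st()
print(kinematics.ik([.49,-.07,.2],quat(0)))
env.reach([.47,-0.02,.20],quat(-.03)); st()
snap('wrist','w2'); crop('w2',0,0,512,384,'w2b'); snap('side','s2');crop('s2',150,80,350,230,'s2c')
E
```

```text
t 4.74 p [0.5262 0.3139 0.1201] F [-0.03  0.48  0.12] M [ 0.013  0.063 -0.069] gap 1.002
t 5.67 p [0.5265 0.3142 0.0268] F [-0.54  0.43  0.81] M [0.016 0.053 0.009] gap 0.999
t 6.21 p [0.5262 0.3141 0.0268] F [-1.6  -0.28  4.75] M [-0.166  0.355  0.044] gap 0.432
t 6.97 p [0.5253 0.3137 0.1484] F [-0.1   0.59 -3.36] M [0.058 0.055 0.041] gap 0.427
[-3.79075995e-01  2.45783711e-01  1.58349207e+00 -4.44089210e-16
  1.31231687e+00 -3.79075995e-01]
t 8.27 p [ 0.4702 -0.0193  0.1997] F [ 0.77 -0.33 -2.73] M [ 0.006 -0.011  0.029] gap 0.429
w2b scale 1.5625
s2c scale 4.0
```

View pics/w2b.png

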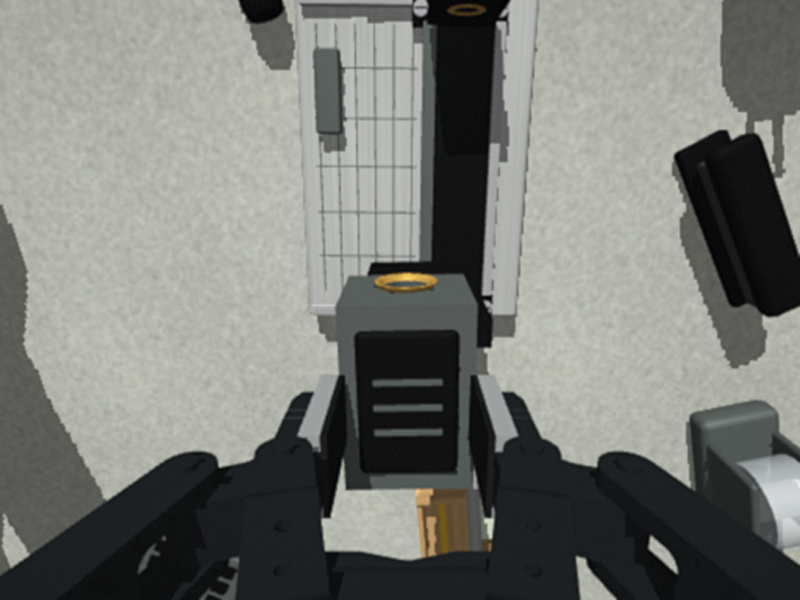

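View pics/s2c.png

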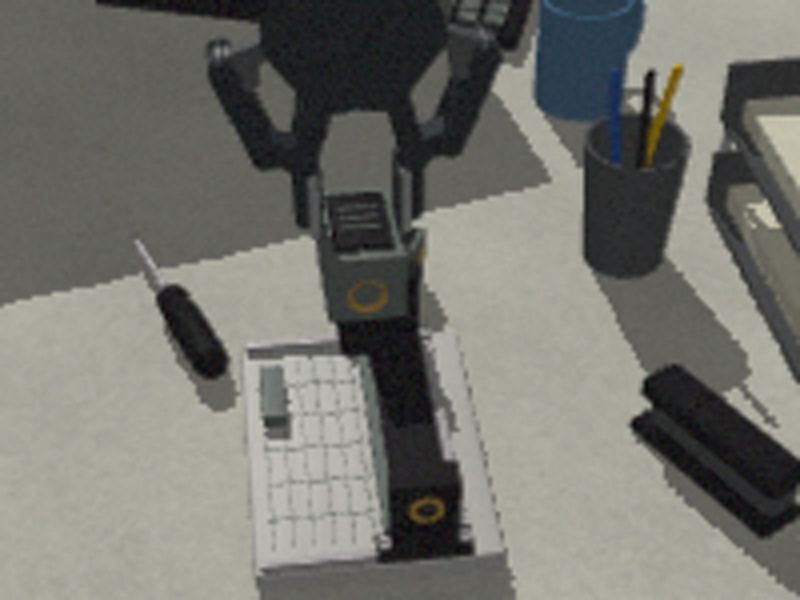

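```bash
python3 - <<'E'
from h import *
crop('w2',185,0,355,110,'w2c'); crop('w2',185,100,355,225,'w2d')
E
```

```text
w2c scale 4.705882352941177
w2d scale 4.705882352941177
```

View pics/w2c.png

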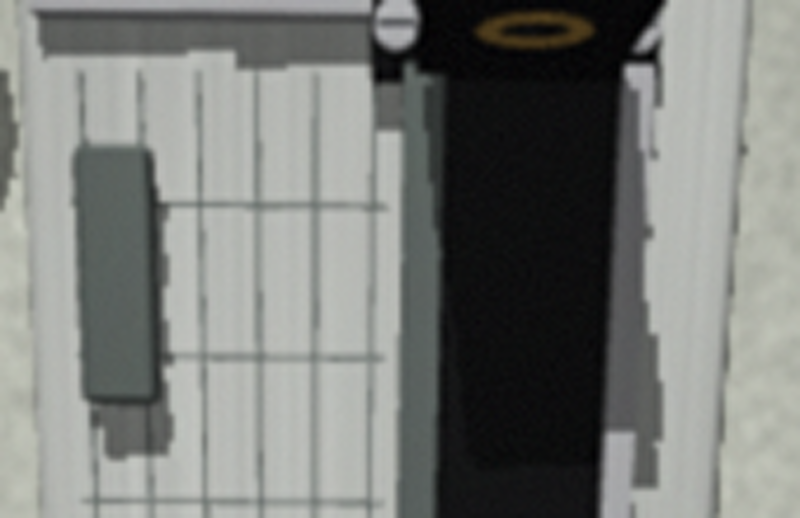

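View pics/w2d.png

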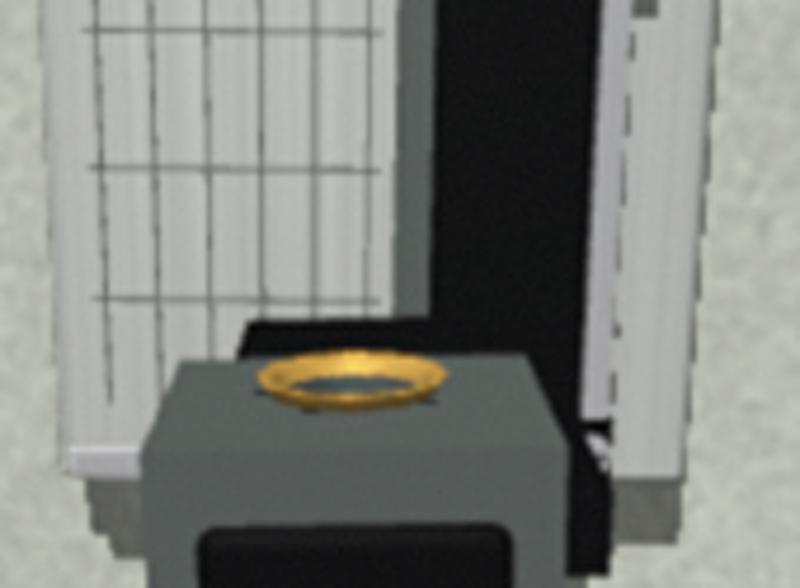

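```bash
python3 - <<'E'
from h import *
P=lambda n,o,s,pts,z:np.array([atz(n,o[0]+u/s,o[1]+v/s,z)[:2] for u,v in pts]).round(4).tolist()
s=4.7059
print('L edge',P('w2',(185,100),s,[(62,445),(45,30)],.018),P('w2',(185,0),s,[(42,500),(25,60)],.018))
print('R edge',P('w2',(185,100),s,[(685,475),(717,30)],.018),P('w2',(185,0),s,[(722,480),(745,60)],.018))
print('floor L',P('w2',(185,100),s,[(430,300)],.022),P('w2',(185,0),s,[(446,80)],.022))
print('floor R',P('w2',(185,100),s,[(580,380)],.022),P('w2',(185,0),s,[(617,80)],.022))
print('ring L bracket',P('w2',(185,0),s,[(535,30)],.062))
print('head ring', P('w2',(185,100),s,[(352,379)],.20-.026+.040))
E
```

```text
L edge [[0.3992, -0.05], [0.4034, 0.0449]] [[0.4027, 0.045], [0.4068, 0.1316]]
R edge [[0.5469, -0.0619], [0.5509, 0.0404]] [[0.5518, 0.0448], [0.5535, 0.1272]]
floor L [[0.4867, -0.017]] [[0.4923, 0.1245]]
floor R [[0.5211, -0.0368]] [[0.5268, 0.1235]]
ring L bracket [[0.5059, 0.1239]]
head ring [[0.4703, 0.0129]]
```

```bash
python3 - <<'E'
from h import *
P=lambda n,o,s,pts,z:np.array([atz(n,o[0]+u/s,o[1]+v/s,z)[:2] for u,v in pts]).round(4).tolist()
O=np.array([.5065,.0407]);c,s_=np.cos(-.0375),np.sin(-.0375)
def loc(p): d=np.array(p)-O; return (np.array([[c,s_],[-s_,c]])@d*1000).round(1).tolist()
pp=P('side0',(200,130),6,[(85,552),(455,527),(68,228),(385,200),(232,205)],.018);print([loc(p) for p in pp])
for n,p,z in (('R',(340,466),.062),('L',(284,156),.062)): print(n,loc(P('side0',(200,130),6,[p],z)[0]))
print('Lwrist',loc([.5059,.1239]))
crop('s2',235,190,285,225,'s2d'); crop('side0',230,130,285,170,'s0d'); crop('side0',235,180,285,225,'s0e')
E
```

```text
[[-102.1, -96.3], [44.3, -101.5], [-99.8, 97.0], [46.0, 98.8], [-24.3, 103.9]]
R [-2.4, -103.1]
L [-2.3, 82.8]
Lwrist [-3.7, 83.1]
s2d scale 16.0
s0d scale 14.545454545454545
s0e scale 13.333333333333334
```

View pics/s0d.png

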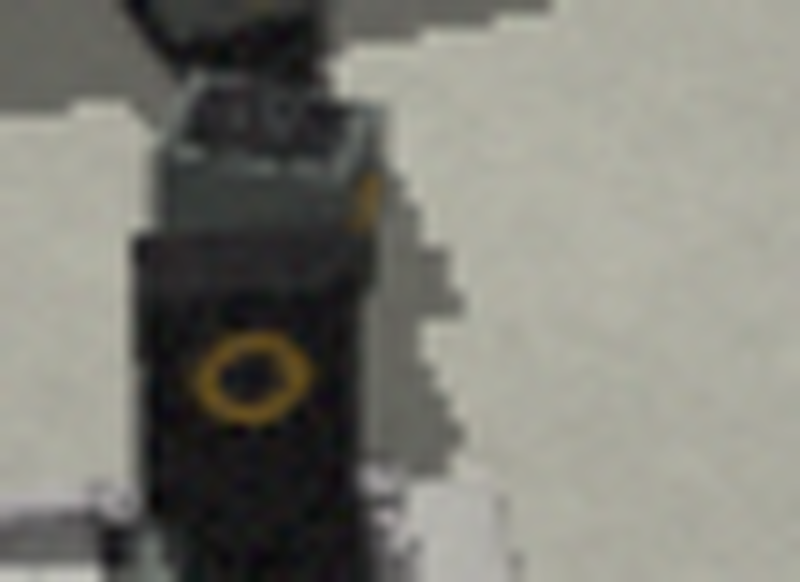

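View pics/s0e.png

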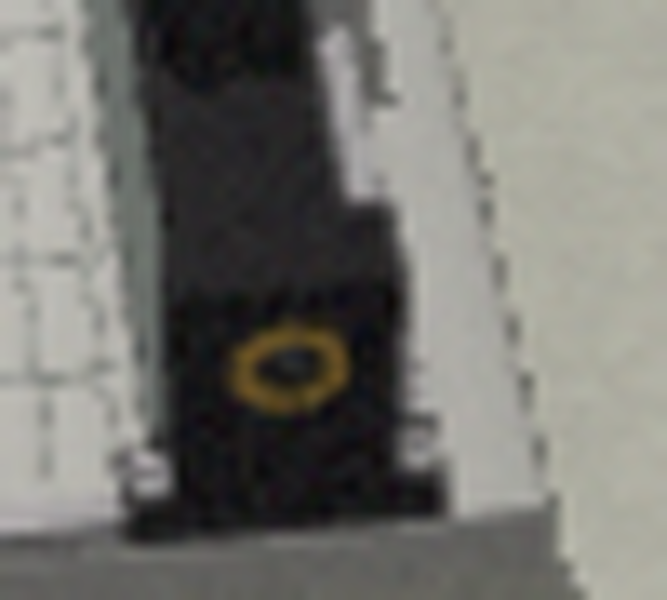

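```bash
python3 - <<'E'
from h import *
q=quat(-.0375); X=.5055;Y=.0407
env.reach([X,Y,.125],q); st()
env.movel([X,Y,.054],velocity=.1,guard=8); st()
r=env.movel([X,Y,.044],velocity=.02,guard=4); print(r); st()
env.hold(.1)
env.release(); st()
env.movel([X,Y,.15],velocity=.2); 
env.reach([.47,-.06,.20],q);st()
snap('wrist','w3'); crop('w3',0,0,512,384,'w3b'); snap('side','s3');crop('s3',180,100,300,230,'s3c')
E
```

```text
t 8.86 p [0.5055 0.0415 0.1245] F [ 0.43  0.25 -2.01] M [-0.043  0.036  0.025] gap 0.428
t 9.72 p [0.506  0.0405 0.0547] F [ 0.23  0.43 -2.23] M [ 0.037 -0.035  0.021] gap 0.43
True
t 10.08 p [0.5058 0.0406 0.0488] F [-0.86 -0.62  4.87] M [-0.061  0.101  0.022] gap 0.426
t 10.72 p [0.5051 0.0407 0.048 ] F [ 0.2   1.15 -0.59] M [-0.02   0.016  0.02 ] gap 0.999
t 11.93 p [ 0.4696 -0.0601  0.1989] F [ 0.09  1.14 -0.33] M [ 0.005 -0.027 -0.015] gap 1.003
w3b scale 1.5625
s3c scale 4.615384615384615
```

View pics/w3b.png

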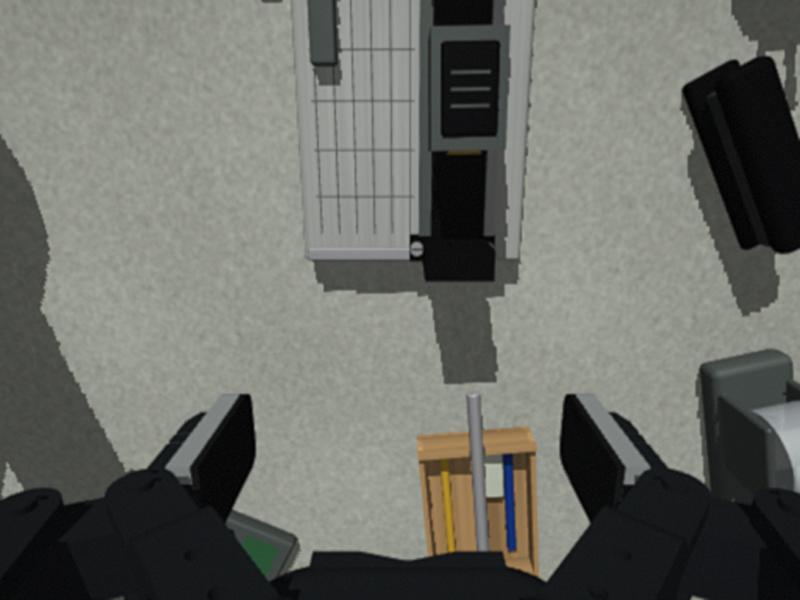

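View pics/s3c.png

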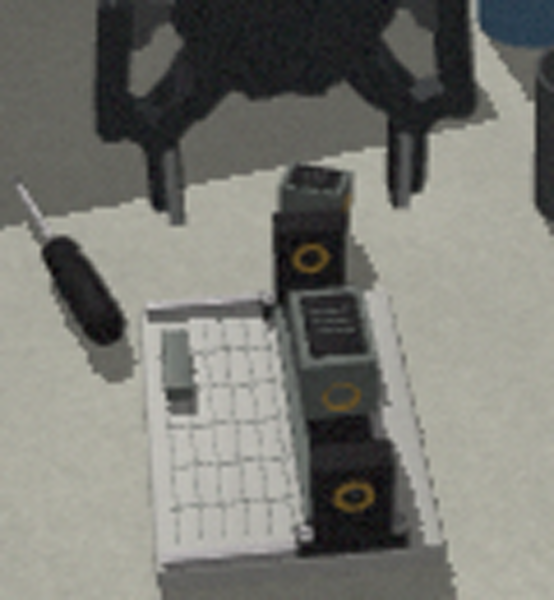

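```bash
python3 - <<'E'
from h import *
env.reach([.52,-.42,.14],quat(.05)); st()
snap('wrist','w4'); crop('w4',0,0,512,384,'w4b'); crop('w4',200,40,330,150,'w4c'); crop('w4',200,150,330,260,'w4d')
crop('w3',240,130,360,200,'w3c')
E
```

```text
t 13.40 p [ 0.5207 -0.4188  0.1406] F [-0.7   1.14  0.01] M [ 0.013 -0.    -0.03 ] gap 1.003
w4b scale 1.5625
w4c scale 5.454545454545454
w4d scale 5.454545454545454
w3c scale 6.666666666666667
```

View pics/w4b.png

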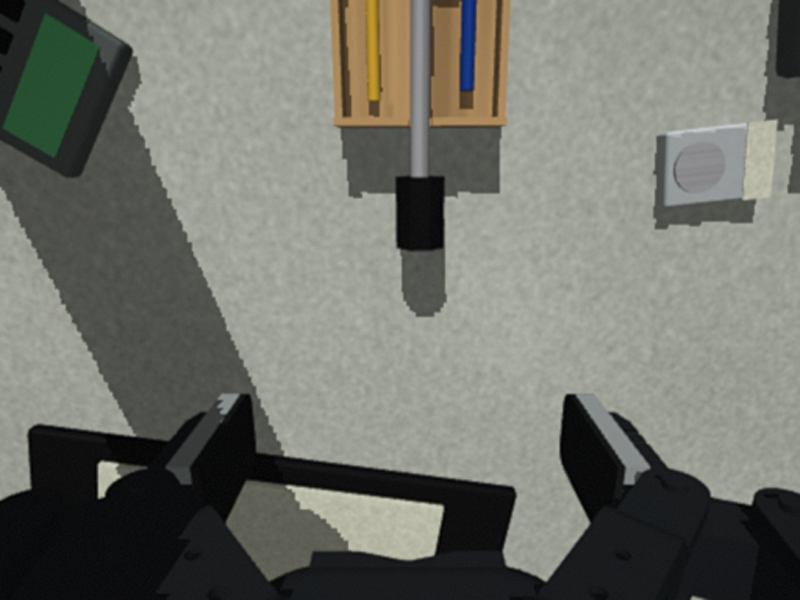

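View pics/w4d.png

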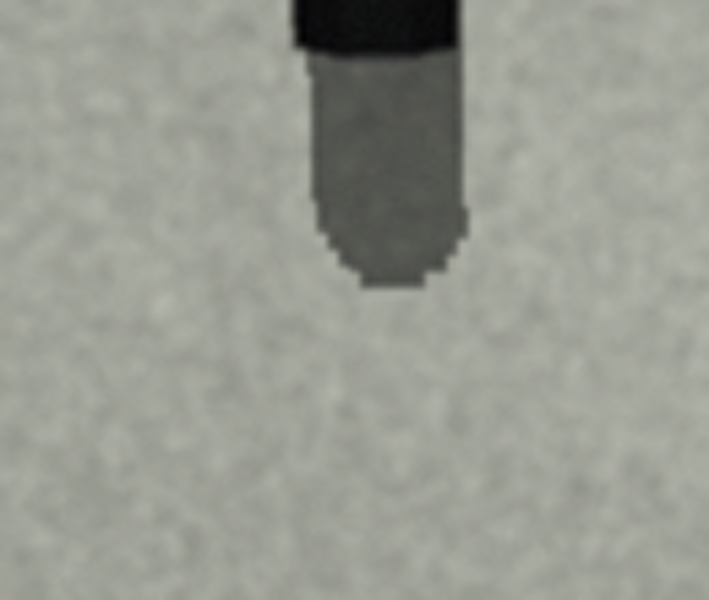

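View pics/w3c.png

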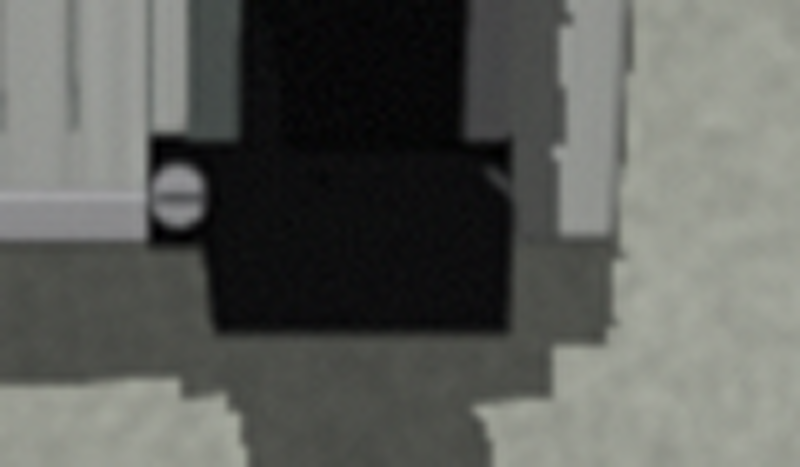

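```bash
python3 - <<'E'
from h import *
P=lambda n,o,s,pts,z:np.array([atz(n,o[0]+u/s,o[1]+v/s,z)[:2] for u,v in pts]).round(4).tolist()
print('knob L edge/R edge at shoulder,end',P('w4',(0,0),1.5625,[(397,178),(444,178),(397,247),(444,247)],.0324))
print('shoulder end y z.04',P('w4',(0,0),1.5625,[(420,178),(420,248)],.04))
print('rod',P('w4',(0,0),1.5625,[(420,165),(420.5,10)],.027),'tip w3',P('w3',(0,0),1.5625,[(474,397),(482,548)],.027))
O=np.array([.5065,.0407]);c,s_=np.cos(-.0375),np.sin(-.0375)
def loc(p): d=np.array(p)-O; return (np.array([[c,s_],[-s_,c]])@d*1000).round(1).tolist()
print('brR', [loc(p) for p in P('w3',(240,130),6.6667,[(215,332),(510,332)],.082)])
print('floor', [loc(p) for p in P('w3',(240,130),6.6667,[(241,100),(463,100)],.022)])
print('board', [loc(p) for p in P('w3',(240,130),6.6667,[(612,235)],.018)],[loc(p) for p in P('w3',(0,0),1.5625,[(308,250)],.018)])
print('head top', [loc(p) for p in P('w3',(0,0),1.5625,[(435,28),(507,25),(430,148),(505,150)],.062)])
E
```

```text
knob L edge/R edge at shoulder,end [[0.512, -0.361], [0.5368, -0.3598], [0.5136, -0.3978], [0.5394, -0.3965]]
shoulder end y z.04 [[0.5239, -0.36], [0.526, -0.3963]]
rod [[0.5239, -0.3539], [0.5199, -0.2801]] tip w3 [[0.5137, -0.1627], [0.5197, -0.2969]]
brR [[-23.3, -101.9], [16.4, -102.1]]
floor [[-17.5, -79.0], [17.6, -79.1]]
board [[43.2, -101.7]] [[-102.4, -95.6]]
head top [[-18.6, 33.3], [20.1, 34.7], [-20.6, -28.6], [22.3, -29.8]]
```

```bash
cat >> h.py <<'E'
O=np.array([.5065,.0407]);YAW=-.0375
def T2W(x,y,z):
    c,s=np.cos(YAW),np.sin(YAW); return np.array([O[0]+c*x-s*y,O[1]+s*x+c*y,z])
def W2T(p):
    c,s=np.cos(YAW),np.sin(YAW); d=np.array(p[:2])-O; return np.array([c*d[0]+s*d[1],-s*d[0]+c*d[1]])
def bq(yaw,up):
    "orientation with bar's nose direction at yaw (rel world), nose up by up rad"
    ax=np.array([np.cos(yaw),np.sin(yaw),0])
    return (Ro.from_rotvec(ax*up)*Ro.from_quat(quat(yaw))).as_quat()
def tcp_for(tipW,yaw,up,sag=0,ty=0,L=.220):
    "TCP pos so that tip (bar axis pitched up-sag/L in space, yaw+ty) is at tipW; grasp pt on axis at L behind tip"
    e=up-sag/L; a=yaw+ty
    d=np.array([-np.sin(a)*np.cos(e),np.cos(a)*np.cos(e),np.sin(e)])
    g=np.array(tipW)-L*d
    R=Ro.from_quat(bq(yaw,up)).as_matrix()
    return g+R[:,0]*env.hold_point_z
E
python3 - <<'E'
from h import *
q=quat(.053)
print(env.hold_point_z)
env.movel([.5252,-.379,.06],velocity=.15,frame=q); env.movel([.5252,-.379,.008],velocity=.08,guard=8); st()
env.close_gripper(100); st()
env.movel([.5252,-.379,.10],velocity=.1); st()
tip=T2W(-.003,-.103-.02,.075); p=tcp_for(tip,YAW,.009,.002); print(tip,p)
env.reach(p,bq(YAW,.009)); env.hold(.2); st()
snap('wrist','w5'); crop('w5',0,0,512,384,'w5b'); crop('w5',220,0,320,75,'w5c'); snap('side','s5');crop('s5',210,150,310,260,'s5c'); snap('top','t5')
E
```

```text
0.0187
t 15.00 p [ 0.5254 -0.3792  0.0084] F [-0.09  0.41  1.24] M [ 0.03  -0.026 -0.021] gap 1.004
t 15.77 p [ 0.5252 -0.379   0.008 ] F [-0.05  0.44 -0.1 ] M [-0.091  0.018 -0.008] gap -0.001
t 16.83 p [ 0.5249 -0.3787  0.0992] F [-0.19 -0.16  0.64] M [0.005 0.002 0.021] gap 0.001
[ 0.49889069 -0.08210105  0.075     ] [ 0.49064893 -0.3017782   0.05632076]
t 17.50 p [ 0.4911 -0.3027  0.0566] F [0.39 0.14 0.73] M [-0.055  0.032  0.012] gap 0.0
w5b scale 1.5625
w5c scale 8.0
s5c scale 5.454545454545454
```

View pics/w5b.png

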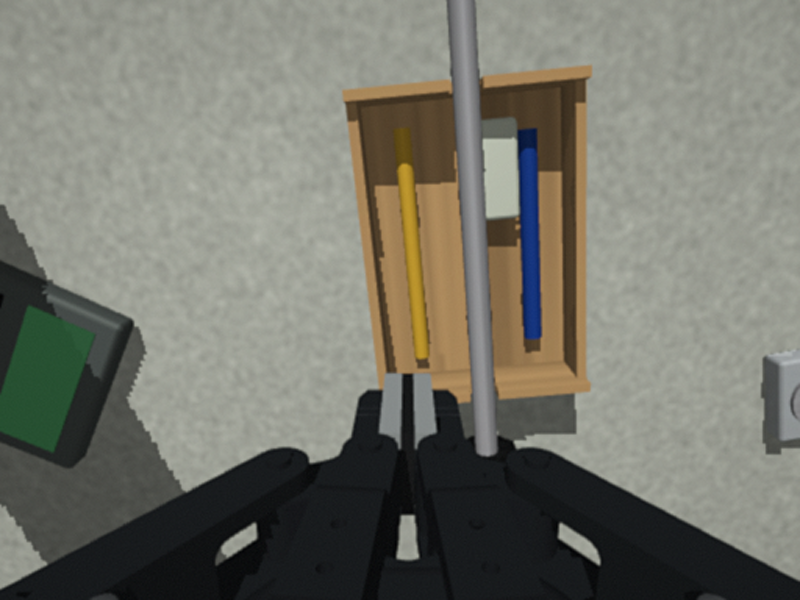

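View pics/w5c.png

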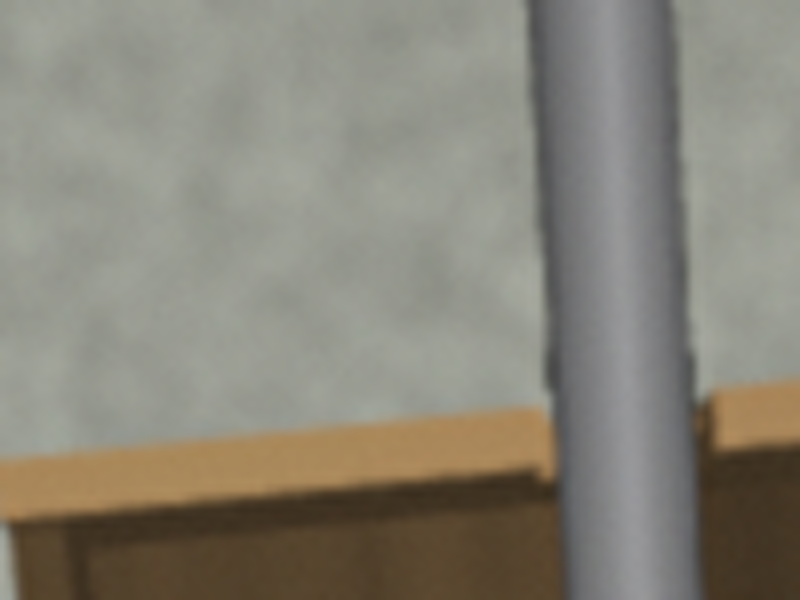

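View pics/s5c.png

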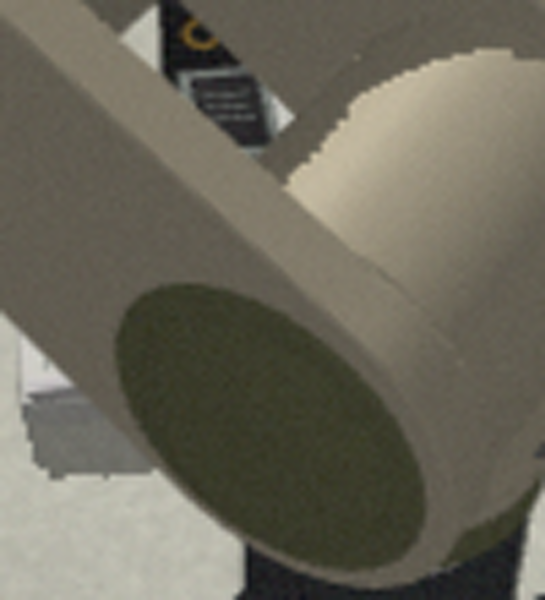

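```bash
python3 - <<'E'
from h import *
env.release()
env.reach([.52,-.46,.14],quat(.05)); st()
snap('wrist','w6'); crop('w6',0,0,512,384,'w6b'); crop('w6',200,20,330,120,'w6c'); crop('t5',290,150,430,220,'t5c')
E
```

```text
t 19.18 p [ 0.5199 -0.4588  0.1389] F [ 0.76  1.74 -0.77] M [-0.001  0.003 -0.019] gap 1.003
w6b scale 1.5625
w6c scale 6.0
t5c scale 5.714285714285714
```

View pics/w6b.png

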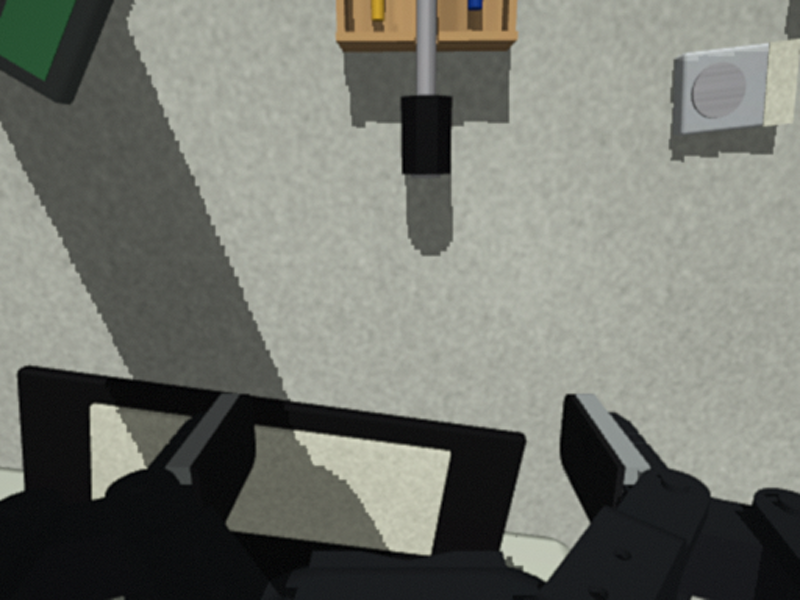

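View pics/w6c.png

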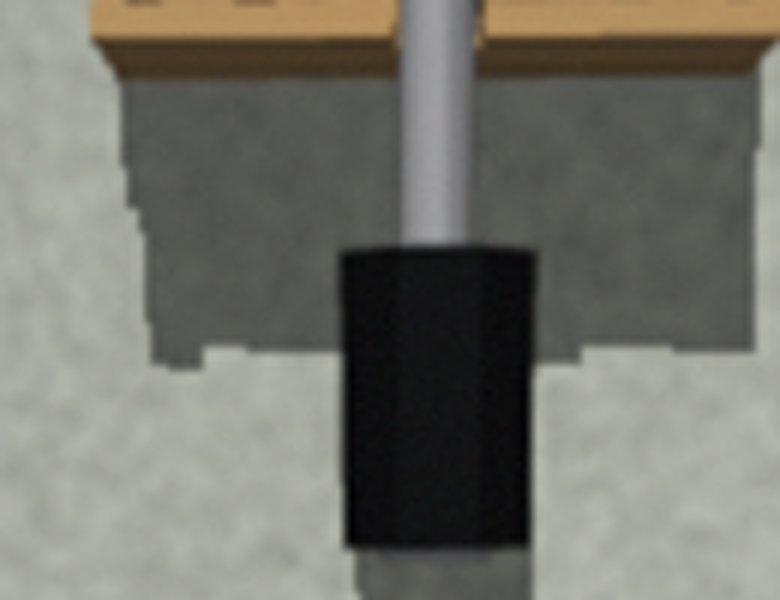

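```bash
python3 - <<'E'
from h import *
P=lambda n,o,s,pts,z:np.array([atz(n,o[0]+u/s,o[1]+v/s,z)[:2] for u,v in pts]).round(4).tolist()
o=(200,20)
print('top edges z.04 shoulder/end',P('w6',o,6,[(440,250),(438,548)],.04))
print('edges .0324',P('w6',o,6,[(342,260),(535,260),(345,545),(530,545)],.0324))
print('tray wall z.03',P('w6',o,6,[(95,40),(770,38)],.03))
print('w4 tray wall z.03',P('w4',(0,0),1.5625,[(335,126),(505,124)],.03))
print('top: tray', P('top0',(295,155),6.4,[(510,70),(525,303)],.03),'w5 shoulder?')
for n in('w4','w6'):
  d=np.load(f'pics/{n}.npz');V=d['view'];print(n,(-V[:3,:3].T@V[:3,3]).round(4),V[2,:3].round(3))
E
```

```text
top edges z.04 shoulder/end [[0.5242, -0.3608], [0.5262, -0.3976]]
edges .0324 [[0.5117, -0.3619], [0.537, -0.3607], [0.5138, -0.3981], [0.539, -0.3969]]
tray wall z.03 [[0.4787, -0.3369], [0.5654, -0.3324]]
w4 tray wall z.03 [[0.4787, -0.3366], [0.5665, -0.3312]]
top: tray [[0.5666, -0.3337], [0.479, -0.3374]] w5 shoulder?
w4 [ 0.5164 -0.3467  0.3148] [ 0.015 -0.285 -0.958]
w6 [ 0.5159 -0.387   0.3133] [ 0.013 -0.283 -0.959]
```

View pics/t5c.png

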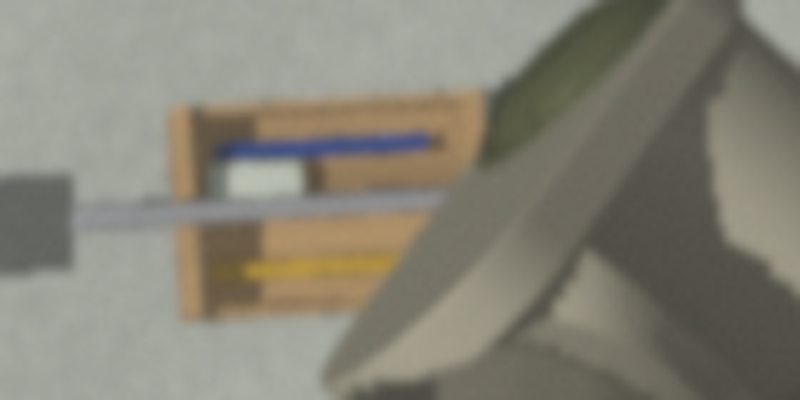

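```bash
python3 - <<'E'
from h import *
q=quat(.053)
env.reach([.5252,-.379,.05],q); print(env.movel([.5252,-.379,.010],velocity=.08,guard=8)); st()
snap('wrist','w7'); crop('w7',100,150,412,384,'w7b'); snap('side','s7'); crop('s7',200,230,400,384,'s7b')
E
```

```text
False
t 20.43 p [ 0.5253 -0.3792  0.0101] F [-0.36  0.54 -0.64] M [ 0.059 -0.    -0.03 ] gap 0.999
w7b scale 2.5641025641025643
s7b scale 3.896103896103896
```

View pics/w7b.png

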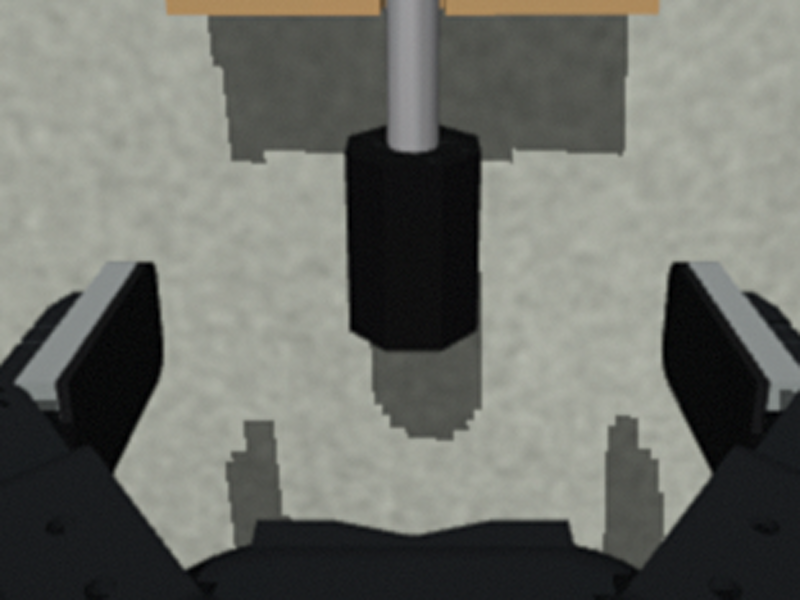

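View pics/s7b.png

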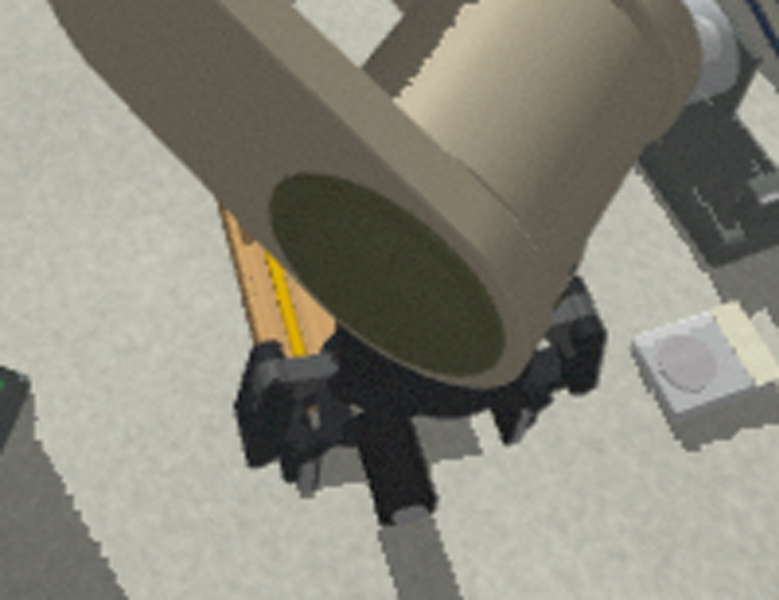

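```bash
python3 - <<'E'
from h import *
env.close_gripper(60); st()
snap('wrist','w8'); crop('w8',100,150,412,384,'w8b'); snap('side','s8'); crop('s8',200,230,400,384,'s8b')
E
```

```text
t 21.30 p [ 0.5252 -0.379   0.01  ] F [ 0.31 -0.14  0.34] M [-0.006  0.013 -0.023] gap 0.002
w8b scale 2.5641025641025643
s8b scale 3.896103896103896
```

View pics/w8b.png

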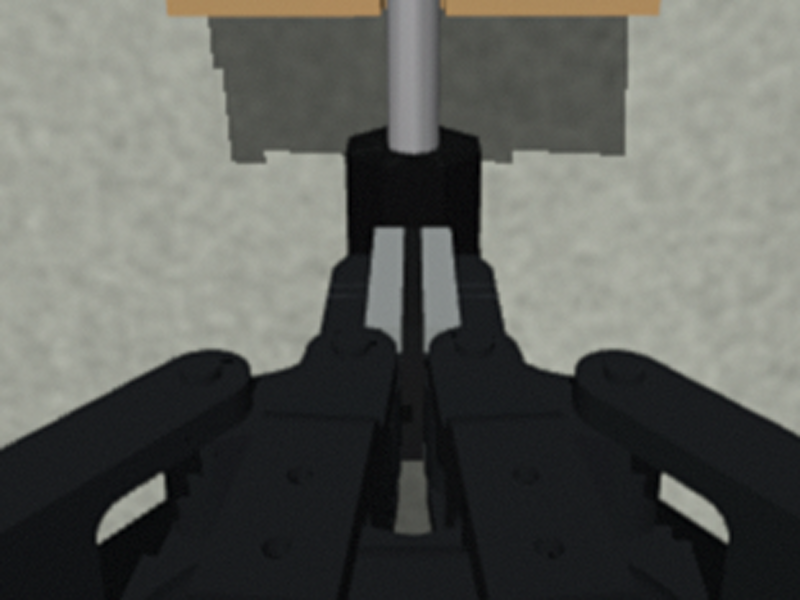

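View pics/s8b.png

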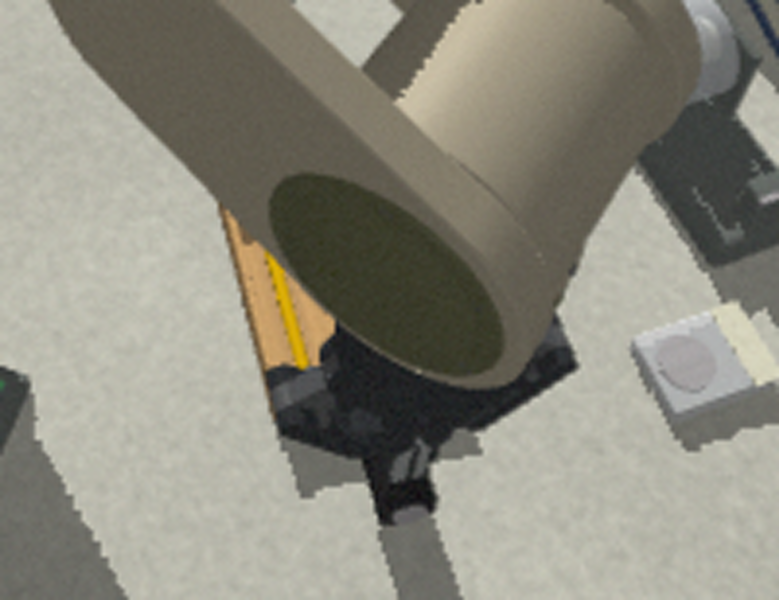

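```bash
python3 - <<'E'
from h import *
for n in('w8','s8'):
  for z in (.01,.025,.04,.05): print(n,z,proj(n,[.5252,-.379,z]).round(1))
print('w8 tip seen',100+413/2.564,150+228/2.564); print('wrist finger tip in w0-like shut (w5)',proj('w5',monitor.sense()['position']*0+np.array([.4911,-.3027,.0566])), (407/1.5625,375/1.5625))
crop('s8',285,330,330,384,'s8c');crop('w8',210,190,310,290,'w8c')
E
```

```text
w8 0.01 [261.6 230. ]
w8 0.025 [261.6 241.1]
w8 0.04 [261.7 254.2]
w8 0.05 [261.8 264.3]
s8 0.01 [300.2 354.6]
s8 0.025 [301.  351.4]
s8 0.04 [301.9 348. ]
s8 0.05 [302.5 345.7]
w8 tip seen 261.0764430577223 238.92355694227768
wrist finger tip in w0-like shut (w5) [261.52432746 229.82089226] (260.48, 240.0)
s8c scale 11.11111111111111
w8c scale 6.0
```

View pics/s8c.png

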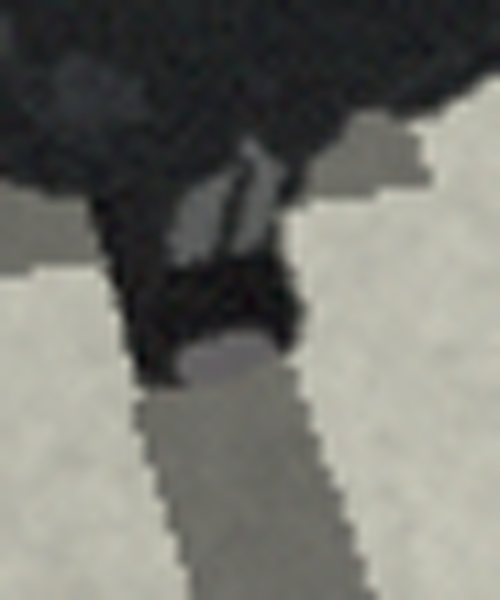

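View pics/w8c.png

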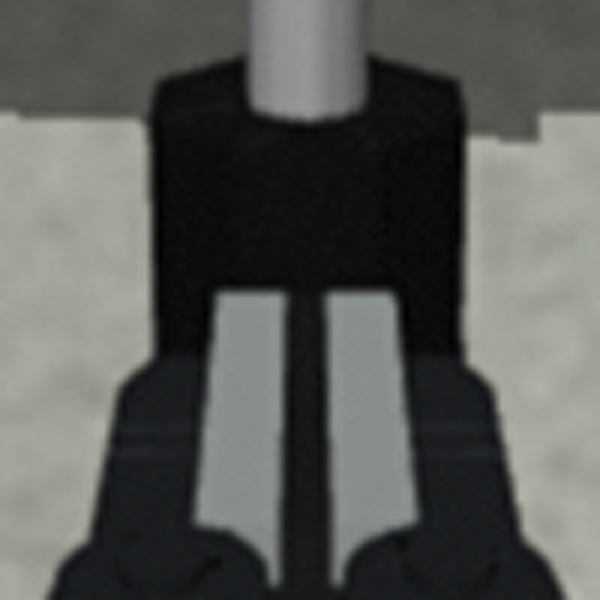

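```bash
python3 - <<'E'
from h import *
p=np.array([.4911,-.3027,.0566]);yd=np.array([.0375,1,0])
for dz in (0,.01,.02,.03,.04): print(dz,proj('w5',p+.011*yd+[0,0,dz]).round(1),proj('w5',p+[0,0,dz]).round(1))
p=np.array([.5252,-.379,.01]);yd=np.array([-.053,1,0])
for dz in (0,.01,.02,.03,.04): print(dz,proj('w8',p+.011*yd+[0,0,dz]).round(1),proj('s8',p-.011*yd+[0,0,dz]).round(1))
crop('w5',210,190,310,290,'w5d')
E
```

```text
0 [261.5 211.3] [261.5 229.8]
0.01 [261.6 217.5] [261.6 236.9]
0.02 [261.7 224.3] [261.7 244.7]
0.03 [261.8 232.1] [261.8 253.5]
0.04 [261.9 240.8] [261.9 263.5]
0 [261.5 211.5] [302.1 360.8]
0.01 [261.6 217.8] [302.6 358.7]
0.02 [261.7 224.9] [303.2 356.6]
0.03 [261.7 232.8] [303.8 354.4]
0.04 [261.8 241.8] [304.5 352.1]
w5d scale 6.0
```

View pics/w5d.png

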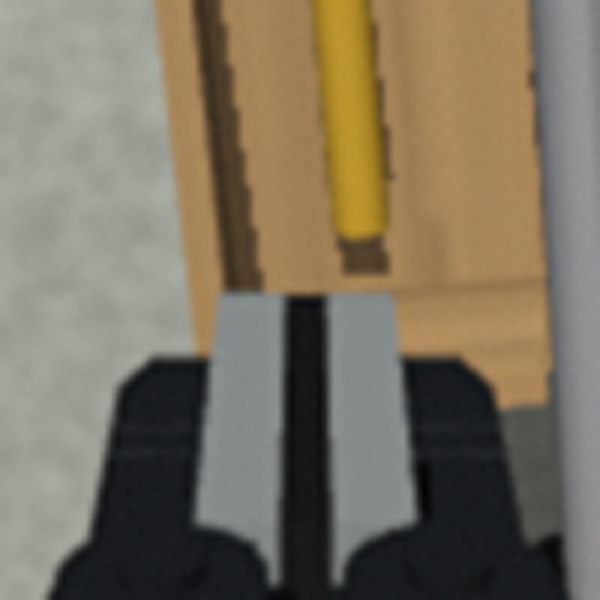

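```bash
python3 - <<'E'
from h import *
P0=np.array([.4696,-.0601,.1989])
for dz in (.013,.03,.04,.05,.06):
  for sx in(-1,1):
    a=proj('s3',P0+[sx*.0425,0,dz]); print(dz,sx,'s3c', ((a-[180,100])*4.615).round(0),'w3b',(proj('w3',P0+[sx*.0425,.011,dz])*1.5625).round(0))
crop('s3',185,110,300,160,'s3f')
E
```

```text
0.013 -1 s3c [187. 276.] w3b [279. 348.]
0.013 1 s3c [384. 256.] w3b [536. 339.]
0.03 -1 s3c [184. 244.] w3b [266. 369.]
0.03 1 s3c [385. 224.] w3b [550. 358.]
0.04 -1 s3c [183. 225.] w3b [257. 383.]
0.04 1 s3c [385. 205.] w3b [559. 372.]
0.05 -1 s3c [181. 206.] w3b [246. 399.]
0.05 1 s3c [386. 186.] w3b [570. 388.]
0.06 -1 s3c [180. 186.] w3b [234. 418.]
0.06 1 s3c [386. 166.] w3b [582. 406.]
s3f scale 6.956521739130435
```

View pics/s3f.png

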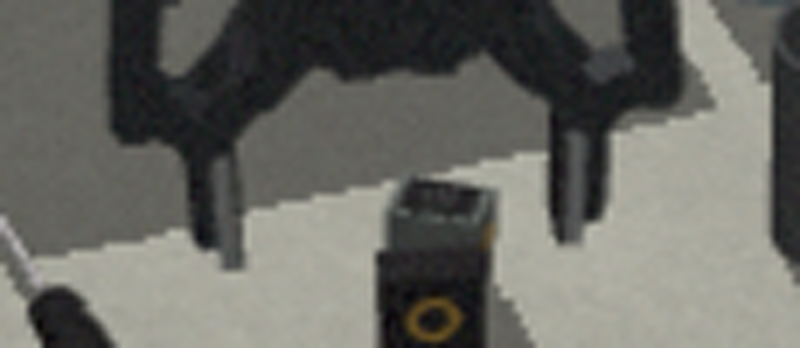

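The pictures show the shut fingertips about 37 mm short of the reported TCP: the side view (s3) and the wrist view agree. The head was therefore gripped near its top, and the closed fingers passed just over the knob. I correct for this and go lower, guarded.

```bash
sed -i 's/R\[:,0\]\*env.hold_point_z/R[:,0]*HP/' h.py; echo 'HP=.056' >> h.py; python3 - <<'E'
from h import *
q=quat(.053)
env.release()
print(env.movel([.5252,-.379,-.027],velocity=.08,guard=5)); st()
snap('wrist','w9'); crop('w9',100,150,412,384,'w9b')
env.close_gripper(80); st()
snap('wrist','w10'); crop('w10',100,100,412,334,'w10b')
E
```

```text
False
t 22.79 p [ 0.5252 -0.3791 -0.0271] F [ 0.68 -0.99  0.86] M [-0.005 -0.003  0.023] gap 1.0
w9b scale 2.5641025641025643
t 23.42 p [ 0.5252 -0.379  -0.0268] F [-1.21  0.5   2.1 ] M [0.035 0.124 0.018] gap 0.286
w10b scale 2.5641025641025643
```

View pics/w10b.png

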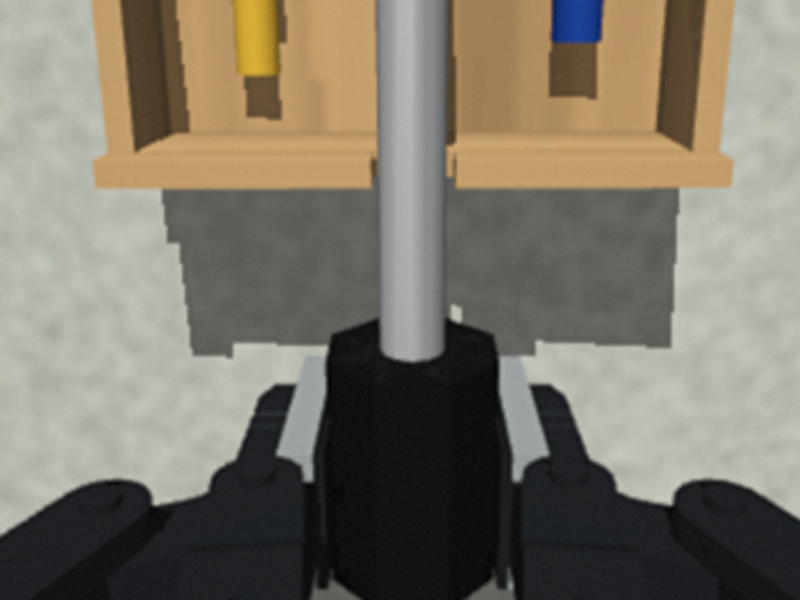

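```bash
sed -i 's/^HP=.*/HP=.0538/' h.py; python3 - <<'E'
from h import *
env.movel([.5252,-.379,.03],velocity=.1); st()
tip=T2W(-.003,-.103-.015,.062); p=tcp_for(tip,YAW,.009,.002); print(tip,p)
env.reach(p,bq(YAW,.009)); env.hold(.2); st()
snap('wrist','w11'); crop('w11',0,0,512,384,'w11b'); crop('w11',220,20,340,110,'w11c'); snap('top','t11');crop('t11',210,150,340,230,'t11c'); snap('side','s11');crop('s11',230,150,310,210,'s11c')
E
```

```text
t 24.18 p [ 0.5249 -0.3787  0.0293] F [ 0.48  0.37 -1.44] M [-0.086 -0.002 -0.002] gap 0.291
[ 0.49907815 -0.07710457  0.062     ] [ 0.49084823 -0.29646604  0.00822218]
t 24.84 p [ 0.4912 -0.2973  0.0082] F [ 0.41 -0.55 -1.91] M [-0.091  0.019  0.021] gap 0.292
w11b scale 1.5625
w11c scale 6.666666666666667
t11c scale 6.153846153846154
s11c scale 10.0
```

View pics/w11b.png

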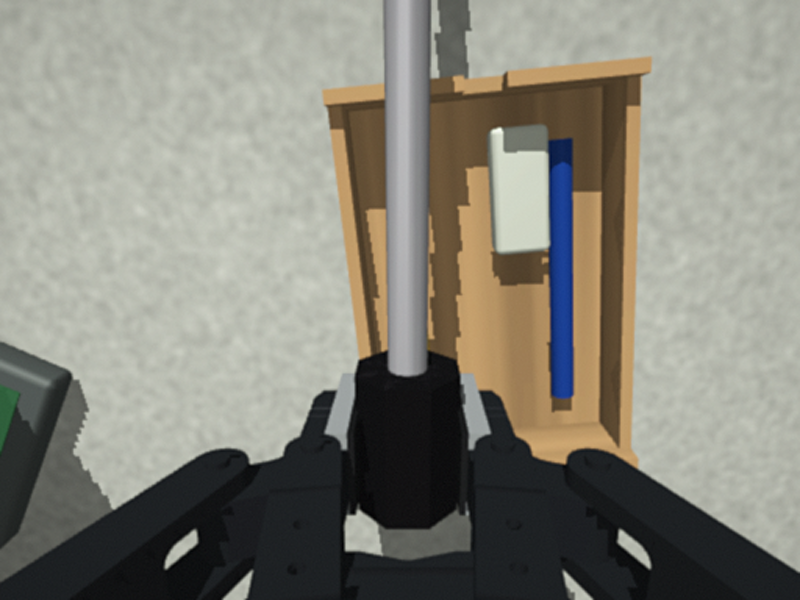

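View pics/w11c.png

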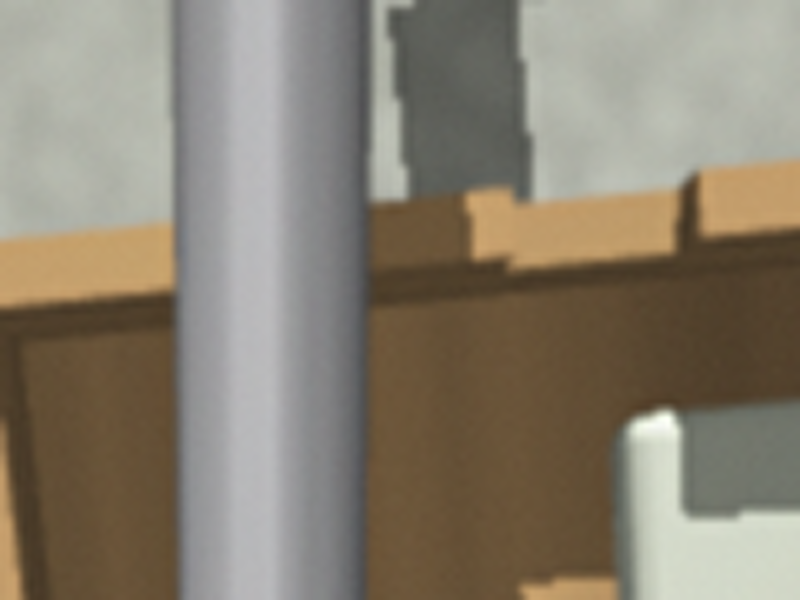

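View pics/t11c.png

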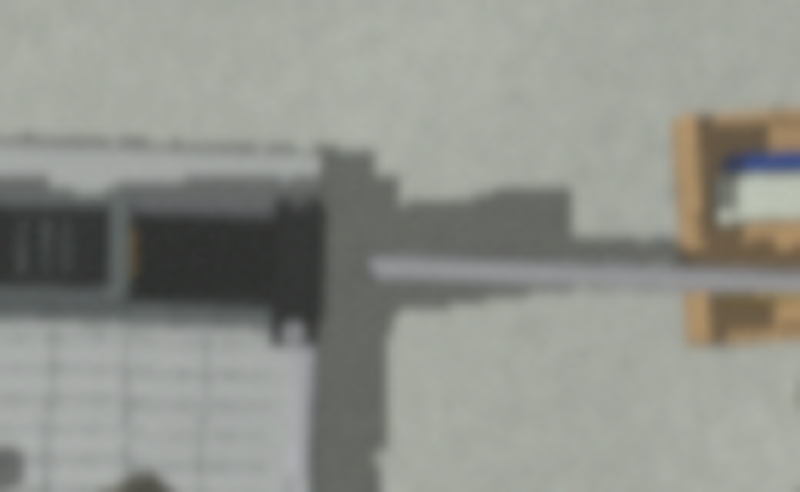

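View pics/s11c.png

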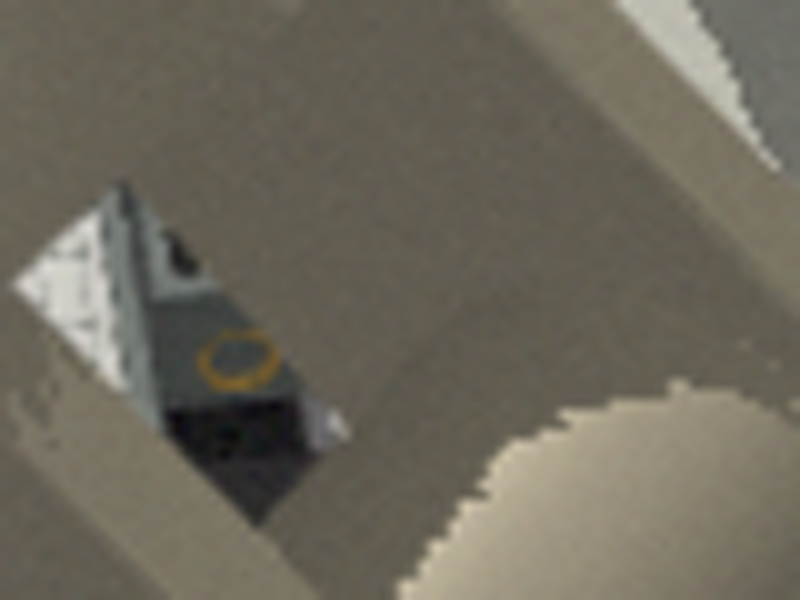

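```bash
python3 - <<'E'
from h import *
P=lambda n,o,s,pts,z:np.array([atz(n,o[0]+u/s,o[1]+v/s,z)[:2] for u,v in pts])
a=P('t11',(210,150),6.154,[(372,267)],.062)[0]; print('tip',a,W2T(a)*1000)
a=P('t11',(210,150),6.154,[(600,274)],.062)[0]; print('rod',a,W2T(a)*1000)
for pt,z in (((300,205),.082),((300,313),.082),((300,150),.018),((130,251),.062),((305,480),.018)):
  print(pt,(W2T(P('t11',(210,150),6.154,[pt],z)[0])*1000).round(1))
crop('t11',245,175,285,210,'t11d')
E
```

```text
tip [ 0.49887258 -0.08059668] [  -3.07449881 -121.4973695 ]
rod [ 0.49609825 -0.16623441] [  -2.6362138  -207.17890358]
(300, 205) [ 17.5 -93.1]
(300, 313) [-22.2 -94.4]
(300, 150) [ 44.8 -94.4]
(130, 251) [ -0.3 -30.7]
(305, 480) [ -84.2 -100.7]
t11d scale 17.142857142857142
```

View pics/t11d.png

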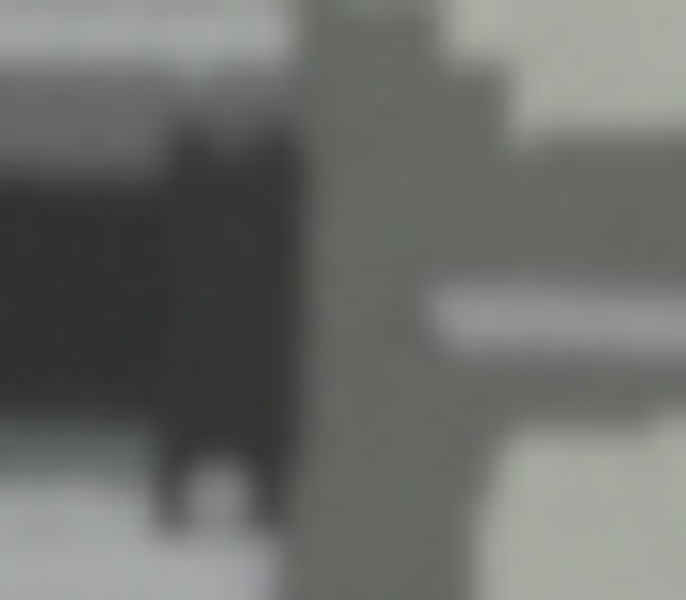

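```bash
cat >> h.py <<'E'
UP=.009;SAG=.002
def tipmove(x,y,z=.062,dyaw=0,v=.02,guard=None,up=UP):
    p=tcp_for(T2W(x,y,z),YAW+dyaw,up,SAG); return env.movel(p,velocity=v,frame=bq(YAW+dyaw,up),guard=guard)
def tipnow(dyaw=0,up=UP):
    s=monitor.sense(); R=Ro.from_quat(s['ee_rot']).as_matrix(); g=s['position']-R[:,0]*HP
    a=YAW+dyaw; e=up-SAG/.22; t=g+.22*np.array([-np.sin(a)*np.cos(e),np.cos(a)*np.cos(e),np.sin(e)])
    return np.append(W2T(t)*1000,t[2]*1000).round(1), s['contact_force'].round(2), round(s['clock'],2)
E
python3 - <<'E'
from h import *
print(tipnow())
for x in (-.003,-.0005,-.0055):
    tipmove(x,-.110,v=.04)
    r=tipmove(x,-.092,v=.02,guard=3); print(x,r,tipnow())
    if not r: break
    tipmove(x,-.110,v=.06)
E
```

```text
(array([  -2.9, -118.5,   61.9]), array([-0.33,  0.24, -0.82]), 24.99)
-0.003 False (array([ -3. , -92.1,  62. ]), array([ 0.08,  0.35, -1.16]), 26.39)
```

```bash
python3 - <<'E'
from h import *
r=tipmove(-.003,-.040,v=.05,guard=3); print(r,tipnow())
snap('top','t12');crop('t12',170,160,290,230,'t12c'); snap('wrist','w12');crop('w12',180,0,340,120,'w12c')
E
```

```text
False (array([ -3. , -40.3,  62. ]), array([ 0.34,  0.19, -0.86]), 27.58)
t12c scale 6.666666666666667
w12c scale 5.0
```

View pics/t12c.png

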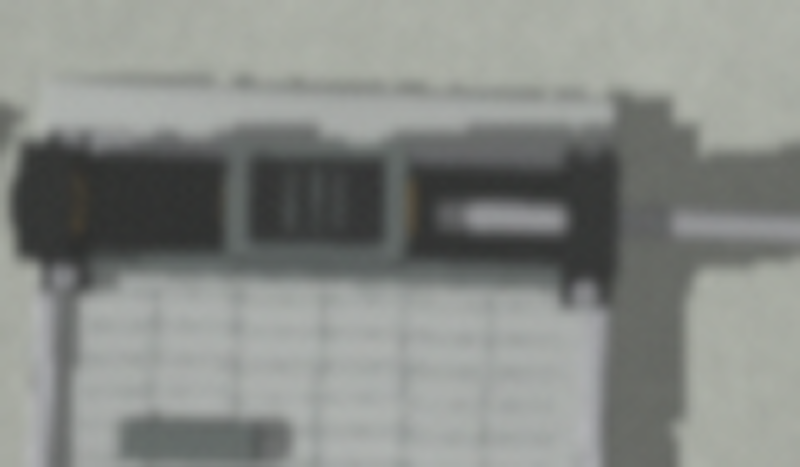

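View pics/w12c.png

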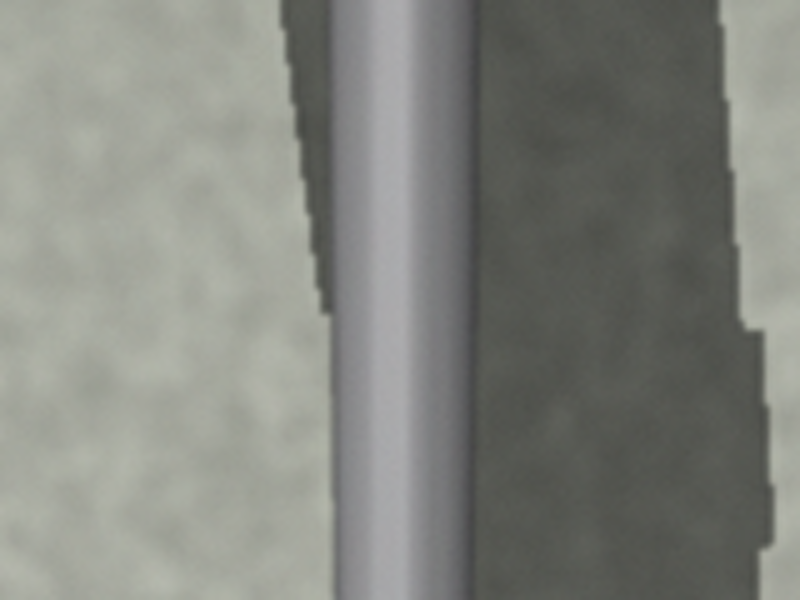

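```bash
python3 - <<'E'
from h import *
crop('t12',195,170,265,210,'t12d')
P=lambda n,o,s,pts,z:np.array([atz(n,o[0]+u/s,o[1]+v/s,z)[:2] for u,v in pts])
for pt,z in (((440,215),.062),((520,218),.062),((620,221),.062),((408,145),.062),((410,258),.062),((232,143),.062),((230,258),.062),((78,203),.062)):
  print(pt,(W2T(P('t12',(170,160),6.6667,[pt],z)[0])*1000).round(1))
E
```

```text
t12d scale 11.428571428571429
(440, 215) [ -3.3 -42. ]
(520, 218) [ -3.3 -69.7]
(620, 221) [  -3.1 -104.3]
(408, 145) [ 20.6 -30.1]
(410, 258) [-18.5 -32.3]
(232, 143) [19.  30.7]
(230, 258) [-20.7  29.7]
(78, 203) [-3.6 82.8]
```

View pics/t12d.png

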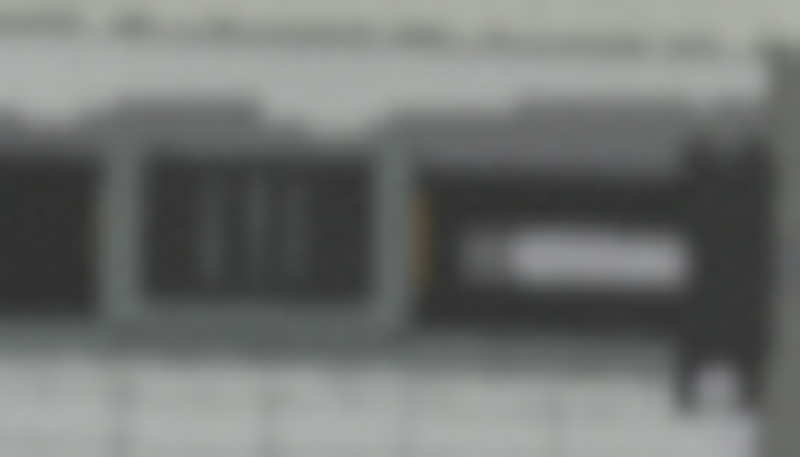

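```bash
python3 - <<'E'
from h import *
D=-.035
xl=lambda y:-.003-D*(y+.094)
r=tipmove(xl(-.040),-.040,dyaw=D,v=.03,guard=4); print(r,tipnow(D))
r=tipmove(xl(-.015),-.015,dyaw=D,v=.02,guard=3); print(r,tipnow(D))
snap('top','t13');crop('t13',170,160,290,230,'t13c')
E
```

```text
False (array([ -1.3, -40.1,  62.1]), array([ 0.23,  0.13, -1.78]), 28.02)
False (array([ -0.2, -15.1,  62. ]), array([-0.15,  0.19, -1.62]), 29.43)
t13c scale 6.666666666666667
```

View pics/t13c.png

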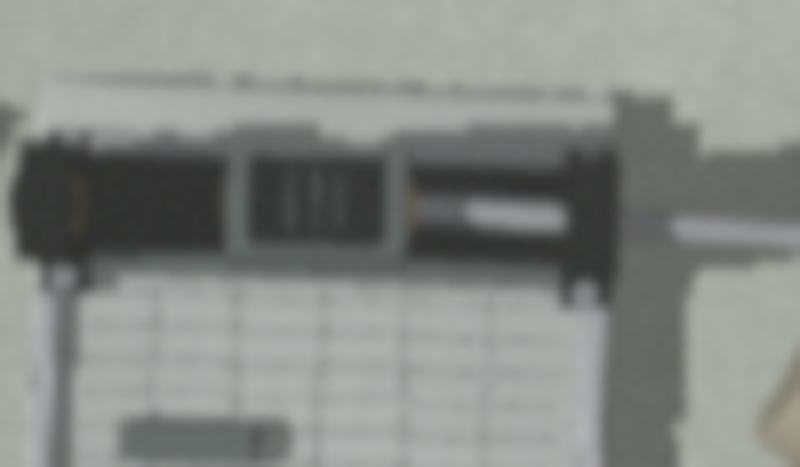

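```bash
python3 - <<'E'
from h import *
r=tipmove(-.003,-.010,dyaw=0,v=.03,guard=4); print(r,tipnow())
r=tipmove(-.003,.074,dyaw=0,v=.04,guard=3); print(r,tipnow())
snap('top','t14');crop('t14',170,160,290,230,'t14c')
E
```

```text
False (array([-2.9, -9.8, 61.9]), array([-0.56, -0.06, -0.98]), 29.86)
False (array([-3. , 73.9, 62. ]), array([-0.14, -0.32, -1.65]), 32.11)
t14c scale 6.666666666666667
```

View pics/t14c.png

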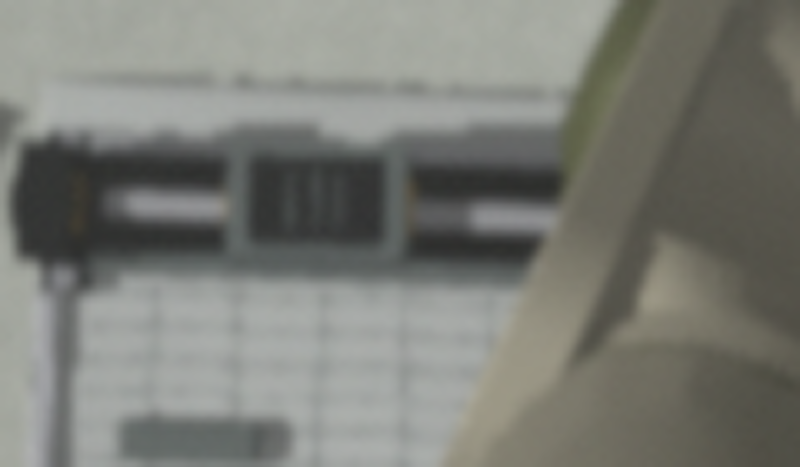

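```bash
python3 - <<'E'
from h import *
for x in (-.0033,-.0055,-.0010,.001,.003):
    D=-(x+.003)/.177
    tipmove(x,.079,dyaw=D,v=.04,guard=6)
    r=tipmove(x,.091,dyaw=D,v=.02,guard=3); print(x,r,tipnow(D))
    if not r: break
    tipmove(x,.078,dyaw=D,v=.04)
E
```

```text
-0.0033 False (array([-3.3, 91. , 62. ]), array([ 0.33, -0.  , -1.57]), 33.18)
```

```bash
python3 - <<'E'
from h import *
D=.0017
r=tipmove(-.0033,.103,dyaw=D,v=.015,guard=4); print(r,tipnow(D))
env.hold(.1); print(tipnow(D))
snap('wrist','w15'); crop('w15',150,100,370,270,'w15c')
E
```

```text
True (array([-3.3, 98.4, 61.9]), array([ 0.81, -2.17,  1.06]), 33.74)
(array([-3.4, 98.4, 61.7]), array([ 1.16, -2.33, -0.11]), 33.84)
w15c scale 3.5294117647058822
```

View pics/w15c.png

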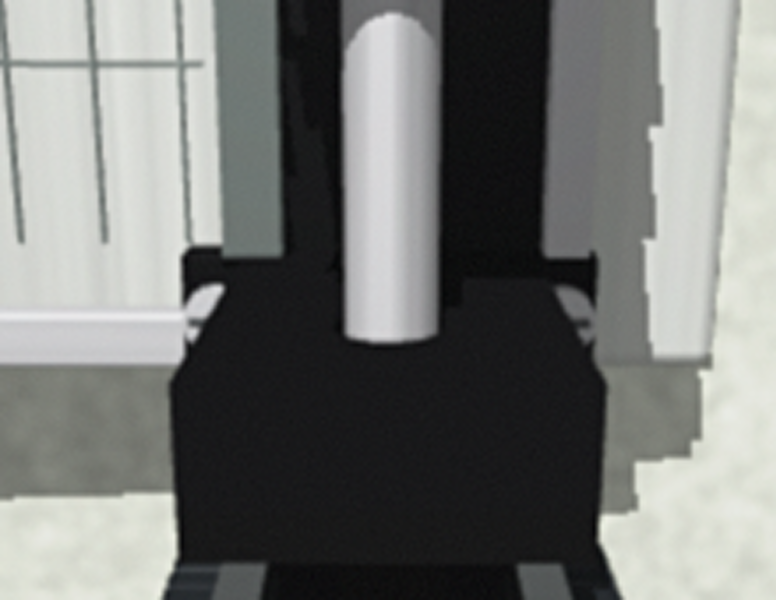

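```bash
python3 - <<'E'
from h import *
D=.0017
r=tipmove(-.0033,.101,dyaw=D,v=.01,guard=4); print(r,tipnow(D))
env.release(); print(tipnow(D))
s=monitor.sense(); p=s['position']+np.array([0,0,.12])
print(env.movel(p,velocity=.15,guard=8)); st()
snap('wrist','w16'); crop('w16',100,60,412,294,'w16c')
env.reach([.35,-.25,.30],quat(YAW)); st()
snap('side','s16');crop('s16',200,120,310,270,'s16c'); snap('top','t16');crop('t16',160,150,330,250,'t16c'); snap('wrist','w17');crop('w17',0,0,512,384,'w17b')
E
```

```text
True (array([-3.4, 98.4, 61.6]), array([-0.32, -1.73,  0.8 ]), 34.1)
(array([-3.4, 98.4, 61.5]), array([-0.97,  0.14,  0.01]), 34.72)
False
t 35.67 p [ 0.4984 -0.0802  0.1269] F [-0.5   0.45 -0.37] M [-0.001  0.027  0.021] gap 0.999
w16c scale 2.5641025641025643
t 36.81 p [ 0.3503 -0.2494  0.2991] F [-0.34 -0.26 -0.08] M [-0.013 -0.043  0.039] gap 0.998
s16c scale 4.0
t16c scale 4.705882352941177
w17b scale 1.5625
```

View pics/w16c.png

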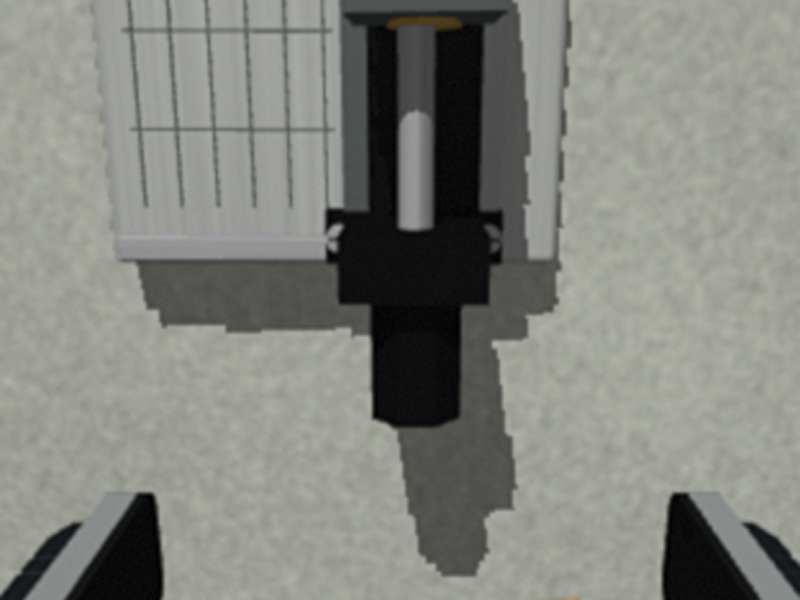

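View pics/s16c.png

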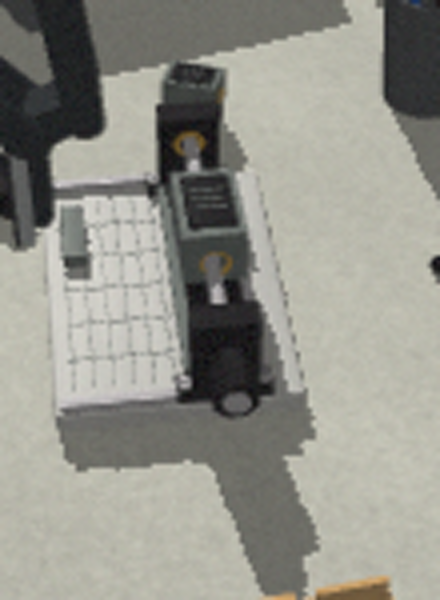

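View pics/t16c.png

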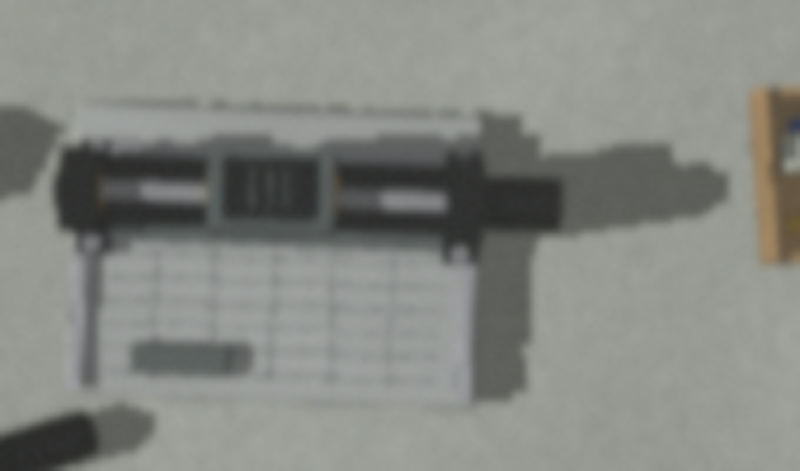

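```bash
python3 - <<'E'
from h import *
for z,pt in ((.075,(415,427)),(.067,(374,418)),(.067,(460,418))):
  print((W2T(atz('w16',100+pt[0]/2.5641,60+pt[1]/2.5641,z))*1000).round(1))
print((W2T(atz('w16',100+415/2.5641,60+304/2.5641,.082))*1000).round(1))
a=cv2.imread('pics/top0.png').astype(int);b=cv2.imread('pics/t16.png').astype(int)
st()
E
```

```text
[  -3.2 -139.5]
[ -15.2 -139.9]
[  10.  -139.8]
[  -3.3 -102. ]
t 36.96 p [ 0.3504 -0.2494  0.2992] F [-0.32  0.28 -0.46] M [0.    0.015 0.001] gap 1.001
```

View pics/w17b.png

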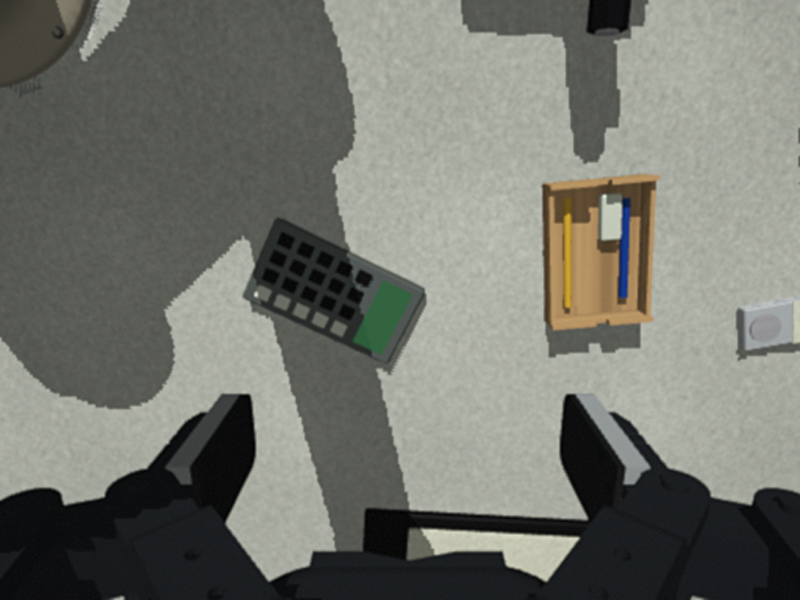

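View pics/t16.png

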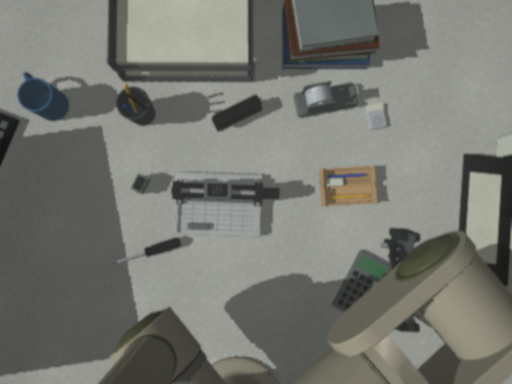

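```bash
python3 - <<'E'
from h import *
print(job.hand_in()); st()
E
```

```text
the job is handed in; nothing more can be done
None
the job is handed in; nothing more can be done
```

The trimmer is back together and the job is handed in, at about 37 s of the 72 s allowed.

- **Head:** I stood the larger head in the channel with its blade on the far side and let go. The bar then went through it, and the last pictures show it still upright.
- **Bar:** It went through the right-hand bracket, the head and into the left-hand bracket on the first try each time. Both bores lie about 3 mm to the robot's side of nominal. The force readings stayed under about 3 N.
- **Home:** The knob stopped against the right-hand bracket with the tip reading 98.4 mm, against 98 mm expected. After release, the knob end measured 37.7 mm beyond the bracket face, and the knob is 38 mm long. So it is fully home.
- **Other things:** In the last pictures the stapler, tape, screwdriver, case, calculator and small look-alike are where they were.

**What disagreed:** The real fingertips sit about 37 mm short of the reported TCP.
- The first two grips on the bar closed just above the knob and did not move it. I corrected the offset from the pictures and the third grip held.
- The head was gripped nearer its top than I planned, with no ill effect.

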